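# Refit and latch the belt cover of a mini wood lathe

### The arm

A 7-joint arm with a two-finger parallel gripper is mounted at the origin on the work surface. World frame = base frame: x ahead of the robot, y to its left, z up, the work surface at z = 0. Lengths are in m, angles in degrees, forces in N, time in s.
With the tool pointing down it reaches from about 0.425 to 0.875 m from the base axis. Payload 4.7 kg.
Tool frame: the origin (TCP) lies at the very end of the fingers, on their centre line; the grasp point (between the pads) lies 19 mm behind it; z points along the fingers, y is the direction in which the jaws open and shut (so a half turn about z gives the same grasp; the last joint's range is limited). The gripper opens to 87 mm and grips with 3 to 60 N. Pads are 19 mm wide; open, the fingers measure 117 mm over their backs; the gripper's body (75 mm by 190 mm) begins 51 mm behind the grasp point.
Start: joints at [-69.895, 18.392, -4.016, 83.108, 1.295, 78.541, -3.26], TCP at [0.215, 0.613, 0.202] pointing down, gripper open.
Joint ranges: [-163.93, 163.93], [-17.29, 119.83], [-79.2, 71.16], [3.27, 140.29], [-89.18, 269.18], [5.43, 117.66], [-154.24, 154.24]. Speed limits (degrees/s): [147.25, 147.25, 180, 180, 180, 180, 180].

### API

Orientations are given as [roll, pitch, yaw] about the fixed x, y, z axes, in that order (R = Rz(yaw) Ry(pitch) Rx(roll)).
In Python, from cell import * gives the robot as it stands.
- The arm moves only by the tool arm_command, never from a script. Its argument "targets" is a list that holds one entry, the list of rows, each a list of 7 numbers: the shift along the tool's x, y, z in m, then the turn, a rotation vector about the tool's x, y, z in degrees, then the gripper's target within -1 to 1 (shut at 1, half-way at 0, fully open at -1). In form: [[[tx, ty, tz, rx, ry, rz, claw], ...]]. A call has 1 to 10 rows; each row is the pose to reach, as a shift and turn from the pose commanded when the call began, along the tool's axes at that moment; what a row does not reach only later rows make up. A row lasts 1/10 s, in which the tool goes at most 50 mm and 8.59 degrees, less where a joint would pass 70% of its speed; a pose out of reach is approached as far as the arm can. A call with a gripper value outside its range is refused whole. The fingers move at their own pace and stop on an object; "newtons" is the grip in N (left out, the last holds). Time passes only in rows, so rows that repeat a pose let the fingers close. It gives the time, the measured TCP pose, the force and the opening at its end, in the units of the state.
- get_obs(): the state, without advancing time (a new reading comes with each control period).
- read_camera(name): name is "scene" or "top" or "wrist"; returns a dict with "img" (420x560x3 uint8, red, green, blue), "z_map" (420x560 float32, m along the optical axis (not along the pixel's ray), 0 where there is no reading), "K" (3x3 intrinsics, pixels), "D" ([k1, k2, p1, p2, k3] as OpenCV has them; the pictures are not rectified), "origin" and "attitude" of the camera in the world. Camera axes: x right, y down, z forward; pixel columns grow to the right and rows downward; lengths in m; the calibration is good to about 2 mm. A picture is of the moment at which its call begins.
- sign_off(): hands the job in, once; it reports no verdict.
Trained networks look in the newest picture that a camera, given by its name, has taken for a name from the list of things; names that differ only in an ending like _2 or _b are one class to them, and where a whole thing is asked for, a point or a joint stands for the part that bears it (a point fixed in the world has none). Each returns a list of dicts, best first, with "conf" (0 to 1); they miss things now and then, are a little off and sometimes report something else, mostly with a low value. They report only what shows in the picture. A call takes as long as a camera call. They do not tell look-alikes from the thing itself.
- search_frame(thing, camera): "position" ([column, row] in pixels, amid what is visible of it).
The state is a dict: "time_s": time; "qpos": joint angles; "joint_velocities": joint speeds; "effort": joint torques, N m; "tool_pos": TCP position; "tool_rot": TCP orientation; "force": force on the tool from outside, world axes, zero at the start; "wrist_torque": the same for the moment, N m; "grip_width": finger opening in m.
Only numpy, scipy, OpenCV 4.12 (cv2) and the standard library are available. Lean on these libraries where they do the work, as an engineer would, in place of code of your own. Each camera call takes 0.05 s, during which the arm holds its last target.

### The job

The drive belt of the small wood lathe has been changed: fit the loose red belt cover back into its recess on top of the headstock and press it down past the spring clips until it sits fully home and level. Then pull the spring-loaded locking collar up, turn its yellow tongue in over the end of the cover and let it down so that it holds the cover. Do not drop the cover, and leave the chuck, the wood blank and the gouge lying where they are.

Things in the scene. Friction and masses are not known exactly. Their poses are not given: they have to be found in the camera images.
- lathe: Grey mini wood lathe, fixed on the bench. Origin on the bench under the headstock's middle; y runs along the spindle away from the tailstock, x away from the operator, z up; 'lathe (x, y, z)' below is in this frame, mm. Headstock: x -60 to 60, y -105 to 100, flat top at z 240; black control box on its -x face out to x -78 (z 95 to 165). Bed: x -55 to 55, y -520 to 100, up to z 76.
- tool_rest (a point): Middle of the top of the tool rest, an obstacle: with its foot it fills lathe x -78 to -30, y -320 to -170, up to z 175. Other obstacles: wooden workpiece on the spindle line (x 0, z 175, radius 28, y -105 to -370); tailstock with hand wheel x -45 to 45, y -540 to -365, up to z 247; motor x 55 to 160, y -75 to 95, up to z 173; hand wheel at y 100 to 125, radius 40 about the spindle line.
- lamp (a point): Centre of the underside of the white lamp head, an obstacle: radius 38 mm, from here up 65 mm, at lathe (0, -290, 385); its thin black neck rises from the bed at lathe x 75 to 90, y -280, to z 440.
- recess (a point): Centre of the cover's recess in the headstock top, at the level of the ledge that the seated cover's underside rests on: lathe (0, 22, 232), axes as the lathe's. The recess is 64 mm (x) by 134 mm (y), 8 mm deep to its rim, the headstock top; the rim's upper 3 mm are bevelled at 45 degrees. Inside the 7 mm wide ledge is the open belt bay.
- clips (a point): Same point as the recess, for the four steel spring clips: two in each long side, at y -45 and +45 mm from here, sloping, reaching 3.8 mm into the recess. A cover just set in rests on them 3 to 5 mm too high, and takes 10 to 20 N in all to push down past them; they then hold it by friction. Pressed at one end only, it tips.
- cover: The loose red belt cover: a plain flat plate 60 mm (x) by 130 mm (y) by 14 mm thick with thin black stripes on top, about 0.16 kg, starting flat on the bench, top up. Origin at the centre of its underside, z up. Its long axis (y) goes along the lathe's y; it fits either way round. Seated, its top stands 6 mm above the headstock top.
- latch_lift (a joint): Upward travel of the locking collar against its spring, m: 0 = down (underside 1 mm above the headstock top), at most 0.014. Spring force about 3 N at 0 and 6.5 N at 0.014, and the collar weighs 0.09 kg. With the cover home, the tongue clears the cover's top above 0.005, and rests on it at about 0.005.
- latch_turn (a joint): Angle of the locking collar, rad, about the vertical: 0 = tongue pointing along the lathe's +y, over the cover's end (locked); grows anticlockwise seen from above; 1.57 = tongue pointing to the lathe's -x, beside the recess. Starts between 1.15 and 1.5; stops at -0.15 and 1.6. Light friction keeps it where it is left.
- collar (a point): Point on the axis of the locking collar, 30 mm above its underside, lathe (0, -65, 271) when down: the height to grip. The collar is an upright steel cylinder 26 mm in diameter, 41 mm high (its top 3 mm a black cap of 28 mm), its axis 22 mm from the seated cover's end. The frame turns with the collar; y points along the tongue.
- tongue_tip (a point): End of the yellow tongue, 3 mm above the collar's underside, 32 mm from the collar's axis. The tongue is 12 mm wide and 6 mm thick.
- chuck: Loose steel four-jaw lathe chuck lying jaws up on the bench, 92 mm in diameter, 56 mm high, 1.4 kg. Origin at the centre of its underside. To be left alone.
- blank: Loose pale square wood blank lying on the bench, 45 mm (x) by 150 mm (y) by 45 mm high. Origin at the centre of its underside. To be left alone.
- gouge: Loose turning gouge lying on the bench to the robot's left of the rest: wooden handle 29 mm thick from y -200 to 22 mm, steel blade to y 197 mm, axis 15 mm above the bench. Origin under it on the bench. To be left alone.
Mind the look-alikes: they are no part of the job. Of the things that look like the cover, the middle-sized one is meant.

How it is judged (in metres and radians):
On the way, in this order (a step that is already met when the one before it is completed fails the run):
1. the cover is pressed down past the clips: fully home in the recess and level, with the tongue still beside it (z of cover in the frame of recess between -0.003 and 0.0015 m and angle between cover's own z axis and vertical below 0.02 rad and horizontal distance between cover and recess below 0.004 m and value of joint latch_turn above 0.6 rad), for 0.2 s.
2. the collar is pulled up against its spring so that the tongue clears the cover (value of joint latch_lift above 0.0055 m and value of joint latch_turn above 0.4 rad), for 0.1 s.
At the end, for the whole second after the job is handed in: The cover lies in the recess along the lathe, underside within 1.5 mm of the ledge, within 4 mm of the centre and level within 0.02 rad, at rest; the tongue is turned in over the cover (within 0.3 rad of straight) and let down on it (collar 3.5 to 7 mm up) (z of cover in the frame of recess between -0.003 and 0.0015 m and angle between cover's own z axis and vertical below 0.02 rad and horizontal distance between cover and recess below 0.004 m and angle between the y axis of cover and the y axis of lathe, either way round below 0.06 rad and value of joint latch_turn below 0.3 rad and value of joint latch_lift between 0.0035 and 0.007 m and linear speed of cover below 0.02 m/s); the robot touches nothing.
It fails at once if the cover is dropped (falls freely faster than 0.6 m/s) (linear speed of cover above 0.6 m/s and contact force between the fingers and cover below 0.05 N).
It fails at once if the chuck is moved more than 20 mm (distance of chuck from where it was at the start of the episode above 0.02 m).
It fails at once if the wood blank is moved more than 20 mm (distance of blank from where it was at the start of the episode above 0.02 m).
It fails at once if the gouge is moved more than 20 mm (distance of gouge from where it was at the start of the episode above 0.02 m).
It also fails if it takes over 67 s, if anything falls off the work surface, if the arm or the gripper's body presses on something with over 40 N, if the wrist force passes 120 N, or if a joint passes its speed limit or range.

## Working session

There is one attempt and no reset: what is moved stays moved. The work goes in short steps, Python scripts to look and compute and a tool call to move; the robot and the scene stay as the last step left them, time stands still between calls to the robot, and variables do not carry over. Pictures are saved under pics/ and viewed, and the job is handed in when it is done.

Besides the shell and the picture viewer there is one more tool, called after "Call:" as a command line: name --argument value ..., lists and objects as JSON in quotes. arm_command: Moves the arm, as the interface text tells. Its arguments: {"type":"object","properties":{"targets":{"type":"array","items":{"type":"array","items":{"type":"array","items":{"type":"number"}}}},"newtons":{"type":"number"}},"required":["targets"]}

```bash
ls; mkdir -p pics
python3 - <<'E'
from cell import *
import cv2,numpy as np,pickle
o=get_obs();print(o)
for n in("scene","top","wrist"):
    c=read_camera(n);pickle.dump(c,open(f"pics/{n}0.pkl","wb"))
    cv2.imwrite(f"pics/{n}0.png",c["img"][:,:,::-1]);print(n,c["K"],c["D"],c["origin"],c["attitude"])
print(get_obs()["time_s"])
E
```

```text
pics
{'time_s': 0.0, 'qpos': array([-69.89421046,  18.43787947,  -4.01449438,  83.17498042,
         1.29515911,  78.54121907,  -3.26041483]), 'joint_velocities': array([ 0.0255749 , -0.03642178,  0.04768607,  0.01769875, -0.02156875,
       -0.08046545, -0.08819323]), 'effort': array([ 4.18418017e-05, -4.91277552e+01, -4.03557736e-01, -3.12530959e+01,
       -6.37645600e-02,  4.38608578e-02,  1.74302277e-04]), 'tool_pos': array([0.21467751, 0.6128948 , 0.20137411]), 'tool_rot': array([-1.7989117e+02,  6.2930250e-03,  1.6070260e+02]), 'force': array([-0.17784389,  0.16031568, -0.40735795]), 'wrist_torque': array([-0.03131077,  0.03640771,  0.02549424]), 'grip_width': 0.08663686906990685}
scene [[438.60779106   0.         278.93822252]
 [  0.         438.60779106 215.02376589]
 [  0.           0.           1.        ]] [-0.06116193  0.          0.          0.          0.        ] [1.52518441 0.2424147  1.21465931] [-135.20610037   -0.81831897   99.5682026 ]
top [[442.1914042    0.         281.10876807]
 [  0.         442.1914042  213.74708082]
 [  0.           0.           1.        ]] [-0.10984036  0.          0.          0.          0.        ] [0.29436858 0.0783335  1.41629304] [-167.72210068   -0.30952078  -81.11797497]
wrist [[353.95452397   0.         279.06290364]
 [  0.         353.95452397 210.76437619]
 [  0.           0.           1.        ]] [-0.05201695  0.          0.          0.          0.        ] [0.1395013  0.64076663 0.38443134] [1.62951564e+02 8.41630594e-02 7.06969352e+01]
0.15
```

View pics/scene0.png

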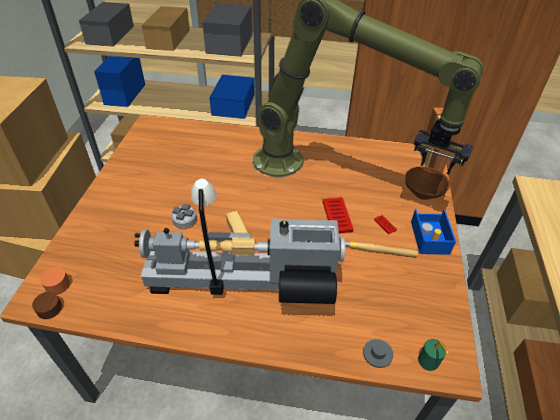

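View pics/top0.png

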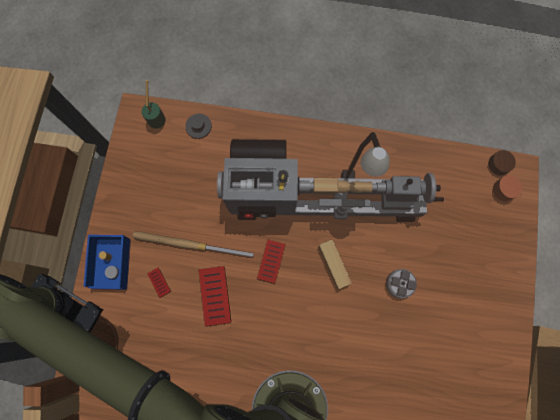

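View pics/wrist0.png

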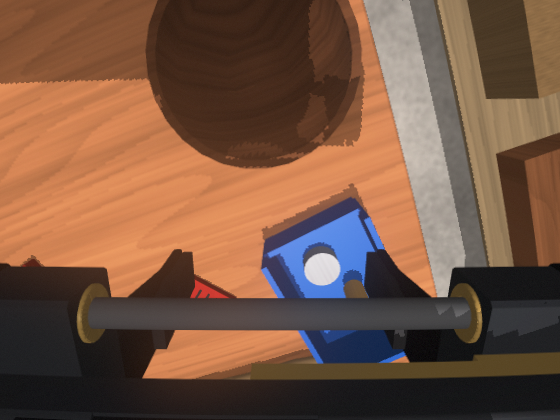

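Three red plates show: small at top (159,282), large at (215,296), and middle at (271,262). I'll measure the sizes of all three to confirm the choice.

```bash
cat > h.py <<'E'
import cv2,numpy as np,pickle
from scipy.spatial.transform import Rotation as R
def rot(a): return R.from_euler('xyz',a,degrees=True).as_matrix()
def cloud(c):
    h,w=c["z_map"].shape
    u,v=np.meshgrid(np.arange(w),np.arange(h))
    p=cv2.undistortPoints(np.stack([u,v],-1).reshape(-1,1,2).astype(float),c["K"],np.array(c["D"])).reshape(h,w,2)
    z=c["z_map"][...,None]
    P=np.concatenate([p*z,z],-1)
    W=P@rot(c["attitude"]).T+np.array(c["origin"])
    W[c["z_map"]<=0]=np.nan
    return W
def proj(c,X):
    X=np.atleast_2d(X);A=rot(c["attitude"])
    P=(X-np.array(c["origin"]))@A
    return cv2.projectPoints(P,np.zeros(3),np.zeros(3),c["K"],np.array(c["D"]))[0].reshape(-1,2)
def onplane(c,uv,z):
    p=cv2.undistortPoints(np.array(uv,float).reshape(-1,1,2),c["K"],np.array(c["D"])).reshape(-1,2)
    d=np.c_[p,np.ones(len(p))]@rot(c["attitude"]).T
    o=np.array(c["origin"]); return o+d*((z-o[2])/d[:,2])[:,None]
def save(c,n): cv2.imwrite(f"pics/{n}.png",c["img"][:,:,::-1])
E
cat > a.py <<'E'
from h import *
for n in("top","scene"):
    c=pickle.load(open(f"pics/{n}0.pkl","rb"));W=cloud(c);im=c["img"].astype(int)
    red=((im[...,0]>110)&(im[...,1]<50)&(im[...,2]<60)).astype(np.uint8)
    red=cv2.morphologyEx(red,cv2.MORPH_CLOSE,np.ones((5,5)))
    k,l,s,ce=cv2.connectedComponentsWithStats(red)
    for i in range(1,k):
        if s[i,4]<100: continue
        m=l==i; P=W[m]
        uv=np.argwhere(m)[:,::-1]
        zt=.014
        Q=onplane(c,uv,zt)
        r=cv2.minAreaRect(Q[:,:2].astype(np.float32)*1000)
        print(n,ce[i],s[i,4],"rect mm",r,"zmed",np.nanmedian(P[:,2]))
    # headstock top
    hp=W[(abs(W[...,2]-.24)<.006)]
    r=cv2.minAreaRect(hp[:,:2].astype(np.float32)*1000);print("z240 pts",len(hp),r)
    print(c["img"].shape, np.nanpercentile(W[250:400,:,2],[5,50,95]))
E
python3 a.py
python3 - <<'E'
import cv2
a=cv2.imread('pics/top0.png')
cv2.imwrite('pics/c1.png',cv2.resize(a[130:340,130:460],None,fx=2.4,fy=2.4,interpolation=cv2.INTER_CUBIC))
a=cv2.imread('pics/scene0.png')
cv2.imwrite('pics/c2.png',cv2.resize(a[190:310,220:420],None,fx=4,fy=4,interpolation=cv2.INTER_CUBIC))
E
```

```text
top [270.72560113 261.19094767] 707 rect mm ((440.29718017578125, 126.89181518554688), (56.78470230102539, 126.26925659179688), 84.20870971679688) zmed 0.014218006021928908
top [214.22400558 295.63084438] 1433 rect mm ((305.7539978027344, 284.97918701171875), (175.90682983398438, 80.07211303710938), 16.991119384765625) zmed 0.019077127833066587
top [158.4522293  282.06687898] 314 rect mm ((318.048828125, 467.83673095703125), (84.31092071533203, 36.87792205810547), 38.38300704956055) zmed 0.009589065351026327
z240 pts 2621 ((341.0189208984375, 241.4271240234375), (698.5044555664062, 1075.0091552734375), 11.148224830627441)
(420, 560, 3) [-0.56682374  0.00070372  0.66841385]
scene [337.58047945 212.79794521] 584 rect mm ((303.28607177734375, 282.33685302734375), (186.7366943359375, 81.04199981689453), 16.819988250732422) zmed 0.019938866345703854
scene [385.38596491 224.06432749] 171 rect mm ((320.3749694824219, 468.06414794921875), (86.69154357910156, 39.78254318237305), 37.07626724243164) zmed 0.012056676415454826
z240 pts 2598 ((-214.99700927734375, -469.037109375), (2975.285400390625, 1623.576904296875), 72.11860656738281)
(420, 560, 3) [-7.51787418e-01 -7.14746969e-05  1.16023829e-01]
```

View pics/c1.png

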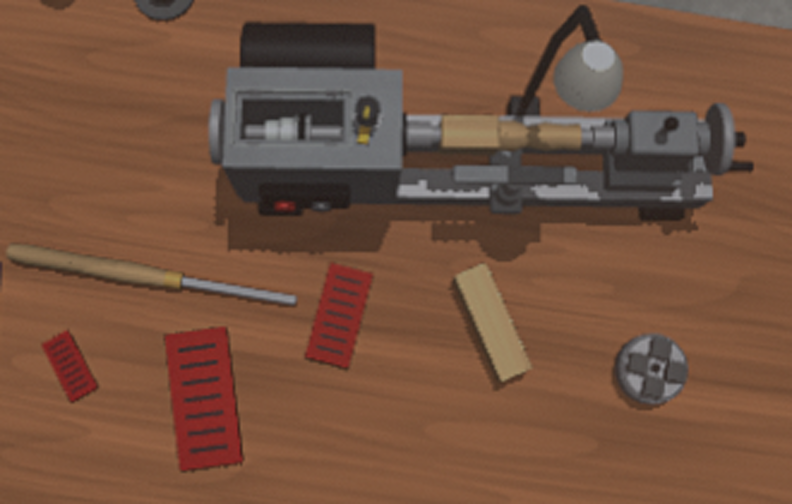

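View pics/c2.png

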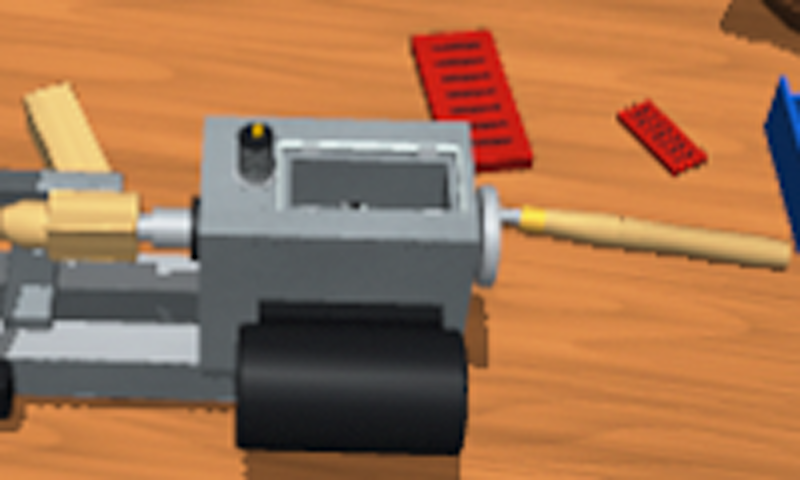

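```bash
cat > b.py <<'E'
from h import *
from scipy.optimize import minimize
for n in("top","scene"):
    c=pickle.load(open(f"pics/{n}0.pkl","rb"));W=cloud(c)
    m=(abs(W[...,2]-.24)<.008)&(W[...,0]>.4)&(W[...,0]<.9)&(abs(W[...,1])<.4)
    k,l,s,ce=cv2.connectedComponentsWithStats(m.astype(np.uint8))
    i=1+np.argmax(s[1:,4]);P=W[l==i]
    print(n,s[i],np.median(P[:,2]),P[:,2].std())
    r=cv2.minAreaRect(P[:,:2].astype(np.float32)*1000);print(r); 
    # robust fit of rectangle border using inside hull
    hull=cv2.convexHull(P[:,:2].astype(np.float32)*1000).reshape(-1,2);
    print(cv2.boxPoints(r))
    uv=np.argwhere(l==i)[:,::-1]
    r2=cv2.minAreaRect(onplane(c,uv,.24)[:,:2].astype(np.float32)*1000);print("plane",r2)
E
python3 b.py
```

```text
top [ 223  158   75   43 2135] 0.2397104988144263 0.0029178275973014826
((638.413330078125, 184.4063720703125), (123.44132232666016, 204.58534240722656), 8.390872955322266)
[[562.4262   276.59744 ]
 [592.28046   74.202065]
 [714.40045   92.2153  ]
 [684.5462   294.6107  ]]
plane ((637.3575439453125, 184.2125244140625), (121.53359985351562, 205.12611389160156), 8.884028434753418)
scene [ 269  219   71   34 1517] 0.24058170489311392 0.0033147068115453333
((636.9252319335938, 182.1096649169922), (127.3812026977539, 205.3023223876953), 8.336538314819336)
[[559.0245   274.44183 ]
 [588.7907    71.308846]
 [714.826     89.7775  ]
 [685.05975  292.9105  ]]
plane ((639.96826171875, 182.69345092773438), (130.54151916503906, 205.55418395996094), 8.257872581481934)
```

```bash
cat > mv.py <<'E'
import sys
from h import *
from cell import get_obs
def to(x,y,z,yaw):
    o=get_obs();A=rot(o["tool_rot"]);p=np.array(o["tool_pos"])
    B=rot([180,0,yaw]);d=A.T@(np.array([x,y,z])-p);r=R.from_matrix(A.T@B).as_rotvec(degrees=True)
    print("t",o["time_s"],"now",p.round(4),o["tool_rot"].round(2),"F",o["force"].round(1),"w",round(o["grip_width"],4));print("shift",d.round(4),"rotvec",r.round(2))
if __name__=="__main__": to(*map(float,sys.argv[1:5]))
E
python3 mv.py .440 .127 .2 174.2
```

```text
t 0.15 now [0.2147 0.613  0.2016] [-1.7991e+02  1.0000e-02  1.6071e+02] F [-0.2 -0.2 -0.1] w 0.0872
shift [-0.3732 -0.3843  0.0022] rotvec [ -0.09  -0.   -13.49]
```

Call:
arm_command --targets '[[[-0.373, -0.384, 0, 0, 0, -13.5, -1], [-0.373, -0.384, 0, 0, 0, -13.5, -1], [-0.373, -0.384, 0, 0, 0, -13.5, -1], [-0.373, -0.384, 0, 0, 0, -13.5, -1], [-0.373, -0.384, 0, 0, 0, -13.5, -1], [-0.373, -0.384, 0, 0, 0, -13.5, -1], [-0.373, -0.384, 0, 0, 0, -13.5, -1], [-0.373, -0.384, 0, 0, 0, -13.5, -1], [-0.373, -0.384, 0, 0, 0, -13.5, -1], [-0.373, -0.384, 0, 0, 0, -13.5, -1]]]'

```text
time_s: 1.15
tool_pos: [0.4255, 0.1578, 0.2025]
tool_rot: [180.0, 0.0, 174.2]
force: [0.9, -0.9, -0.7]
grip_width: 0.0874
```

```bash
python3 mv.py .440 .127 .2 174.2
```

```text
t 1.15 now [0.4255 0.1578 0.2025] [1.7996e+02 2.0000e-02 1.7421e+02] F [ 0.9 -0.9 -0.7] w 0.0874
shift [-0.0175 -0.0292  0.0025] rotvec [0.04 0.02 0.01]
```

Call:
arm_command --targets '[[[-0.0175, -0.029, 0.0, 0, 0, 0, -1], [-0.0175, -0.029, 0.0, 0, 0, 0, -1], [-0.0175, -0.029, 0.0, 0, 0, 0, -1]]]'

```text
time_s: 1.45
tool_pos: [0.4395, 0.1289, 0.2023]
tool_rot: [180.0, -0.0, 174.1]
force: [0.0, 0.4, -0.7]
grip_width: 0.0866
```

Run:
```python
from h import *
from cell import *
c=read_camera("wrist");pickle.dump(c,open("pics/w1.pkl","wb"))
save(c,"w1")
im=c["img"].astype(int);W=cloud(c)
red=((im[...,0]>110)&(im[...,1]<60)&(im[...,2]<70)).astype(np.uint8)
red=cv2.morphologyEx(red,cv2.MORPH_CLOSE,np.ones((9,9)))
k,l,s,ce=cv2.connectedComponentsWithStats(red)
for i in range(1,k):
    if s[i,4]<300: continue
    P=W[(l==i)];P=P[abs(P[:,2]-np.nanmedian(P[:,2]))<.004]
    r=cv2.minAreaRect(P[:,:2].astype(np.float32)*1000)
    Q=onplane(c,np.argwhere(l==i)[:,::-1],.014)
    print(ce[i],s[i],np.nanmedian(P[:,2]),r,cv2.minAreaRect(Q[:,:2].astype(np.float32)*1000))
o=get_obs();print(o["tool_pos"],o["tool_rot"],o["time_s"])
```

```text
[432.85070314  56.86264689] [  368     0   123   131 10382] 0.019891623364704708 ((326.4447937011719, 292.91741943359375), (131.1868133544922, 82.46065521240234), 17.03493309020996) ((326.0108337402344, 292.8970642089844), (134.4249725341797, 87.7864990234375), 17.077129364013672)
[279.65119837 172.7863335 ] [ 249  119   58  119 5883] 0.014729312366816016 ((440.4569396972656, 128.93325805664062), (58.81250762939453, 128.6042022705078), 84.59642791748047) ((440.2626647949219, 129.07827758789062), (59.028873443603516, 128.6999053955078), 84.96347045898438)
[0.43911585 0.13004923 0.20229462] [ 1.79970727e+02 -3.32551434e-02  1.74236600e+02] 1.5
```

View pics/w1.png

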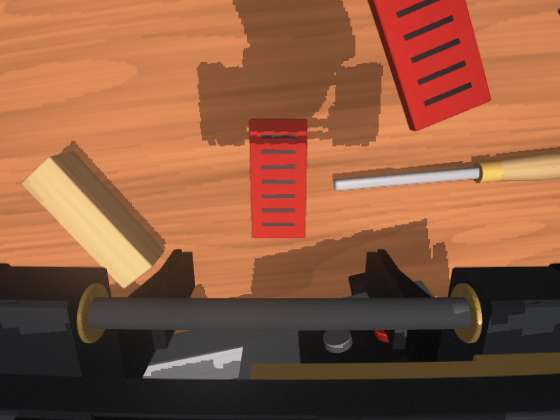

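```bash
python3 - <<'E'
from h import *
c=pickle.load(open("pics/w1.pkl","rb"));W=cloud(c)
for uv in[(334,183),(336,184),(340,184),(345,184),(350,190)]:print(uv,W[uv[1],uv[0]])
print(onplane(c,[(333,184)],.015))
a=np.deg2rad(84.8);s=np.array([np.cos(a),np.sin(a)])
print(((onplane(c,[(333,178),(333,184),(333,190)],.015)[:,:2]-[.4403,.129])@np.c_[s,[-s[1],s[0]]]))
E
python3 mv.py .4403 .1290 .05 174.8
```

```text
(334, 183) [0.44741154 0.18785873 0.01805905]
(336, 184) [0.44832627 0.18968709 0.0196659 ]
(340, 184) [0.4488014  0.19393646 0.01948838]
(345, 184) [0.44927823 0.19917698 0.01974889]
(350, 190) [0.46125113 0.20753624 0.00110196]
[[0.44912209 0.18714104 0.015     ]]
[[ 0.0584991   0.00302792]
 [ 0.05870132 -0.00351631]
 [ 0.05890728 -0.01012476]]
t 1.5 now [0.4391 0.13   0.2023] [ 1.7997e+02 -3.0000e-02  1.7424e+02] F [ 0.9  1.2 -0.1] w 0.0867
shift [-0.0014 -0.001   0.1523] rotvec [ 0.03 -0.03 -0.56]
```

The middle red plate at wrist (279,178) measures 59×129 mm and about 14 mm thick, so it is the cover. The gouge tip at (334,184) is 58 mm from its centre, so I'll descend with the fingers partly closed.

Call:
arm_command --targets '[[[-0.0014, -0.001, 0.05, 0, 0, -0.6, -0.7], [-0.0014, -0.001, 0.1, 0, 0, -0.6, -0.7], [-0.0014, -0.001, 0.14, 0, 0, -0.6, -0.7], [-0.0014, -0.001, 0.152, 0, 0, -0.6, -0.7], [-0.0014, -0.001, 0.152, 0, 0, -0.6, -0.7]]]' --newtons 25

```text
time_s: 2.0
tool_pos: [0.4392, 0.1288, 0.0492]
tool_rot: [-179.9, -0.2, 174.9]
force: [0.2, -0.8, 0.0]
grip_width: 0.074
```

```bash
python3 mv.py .4403 .1290 .008 174.8
```

```text
t 2.0 now [0.4392 0.1288 0.0492] [-179.88   -0.19  174.93] F [ 0.2 -0.8  0. ] w 0.074
shift [-0.0012  0.0004  0.0412] rotvec [-0.12 -0.19  0.13]
```

Call:
arm_command --targets '[[[-0.001, 0, 0.025, 0, 0, 0, -0.7], [-0.001, 0, 0.038, 0, 0, 0, -0.7], [-0.001, 0, 0.0415, 0, 0, 0, -0.7], [-0.001, 0, 0.0415, 0, 0, 0, -0.7], [-0.001, 0, 0.0415, 0, 0, 0, 0.3], [-0.001, 0, 0.0415, 0, 0, 0, 0.3], [-0.001, 0, 0.0415, 0, 0, 0, 0.3], [-0.001, 0, 0.0415, 0, 0, 0, 0.3], [-0.001, 0, 0.0415, 0, 0, 0, 0.3]]]' --newtons 25

```text
time_s: 2.9
tool_pos: [0.442, 0.1281, 0.0091]
tool_rot: [180.0, 0.0, 174.8]
force: [0.1, -0.8, -1.3]
grip_width: 0.0419
```

```bash
python3 mv.py .4403 .1290 .1 174.8
```

```text
t 2.9 now [0.442  0.1281 0.0091] [1.7998e+02 2.0000e-02 1.7480e+02] F [ 0.1 -0.8 -1.3] w 0.0419
shift [ 0.0018  0.0008 -0.0909] rotvec [0.02 0.02 0.  ]
```

Run:
```python
from h import *
from cell import *
c=read_camera("wrist");save(c,"w2");pickle.dump(c,open("pics/w2.pkl","wb"))
c=read_camera("top");save(c,"t2");pickle.dump(c,open("pics/t2.pkl","wb"))
o=get_obs();print(o["tool_pos"],o["grip_width"],o["force"],o["time_s"])
a=cv2.imread("pics/t2.png");cv2.imwrite("pics/t2c.png",cv2.resize(a[200:340,130:350],None,fx=3,fy=3))
```

```text
[0.44194146 0.12801655 0.00902662] 0.03499156716770765 [-0.16103308 -0.11285784 -0.31212342] 3.0
```

View pics/w2.png

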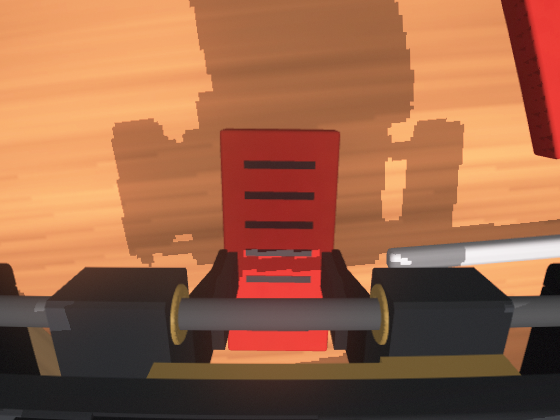

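View pics/t2c.png

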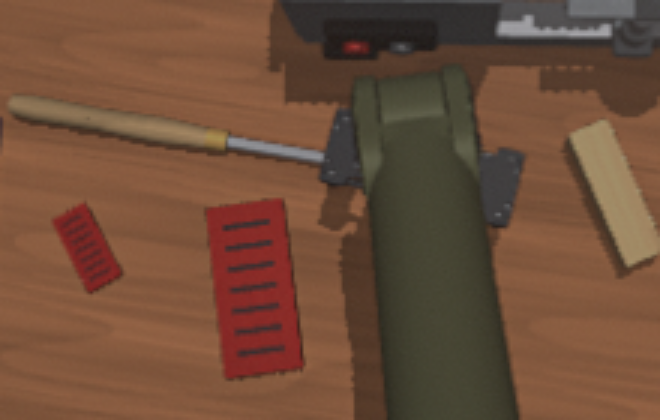

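Run:
```python
from h import *
from cell import *
o=get_obs();print(o["grip_width"],o["tool_pos"])
c=pickle.load(open("pics/w2.pkl","rb"));W=cloud(c)
T=(W-np.array(o["tool_pos"]))@rot(o["tool_rot"])
for v in(200,255,265,280,290,330,340,347):
    print(v,[(u,*(T[v,u]*1000).round(0)) for u in range(200,361,10) if not np.isnan(T[v,u,0])])
a=c["img"][230:360,190:370,::-1];cv2.imwrite("pics/w2c.png",cv2.resize(a,None,fx=4,fy=4))
```

```text
0.03499156716770765 [0.44194146 0.12801655 0.00902662]
200 [(200, np.float64(28.0), np.float64(-43.0), np.float64(8.0)), (210, np.float64(28.0), np.float64(-38.0), np.float64(8.0)), (220, np.float64(27.0), np.float64(-32.0), np.float64(9.0)), (230, np.float64(32.0), np.float64(-24.0), np.float64(-7.0)), (240, np.float64(31.0), np.float64(-19.0), np.float64(-6.0)), (250, np.float64(31.0), np.float64(-14.0), np.float64(-6.0)), (260, np.float64(31.0), np.float64(-9.0), np.float64(-6.0)), (270, np.float64(31.0), np.float64(-4.0), np.float64(-6.0)), (280, np.float64(32.0), np.float64(2.0), np.float64(-7.0)), (290, np.float64(31.0), np.float64(7.0), np.float64(-6.0)), (300, np.float64(31.0), np.float64(12.0), np.float64(-6.0)), (310, np.float64(31.0), np.float64(17.0), np.float64(-6.0)), (320, np.float64(31.0), np.float64(22.0), np.float64(-5.0)), (330, np.float64(31.0), np.float64(28.0), np.float64(-6.0)), (340, np.float64(28.0), np.float64(35.0), np.float64(8.0)), (350, np.float64(28.0), np.float64(41.0), np.float64(8.0)), (360, np.float64(28.0), np.float64(46.0), np.float64(8.0))]
255 [
[... 6684 characters left out ...]
, np.float64(-7.0)), (260, np.float64(-60.0), np.float64(-10.0), np.float64(-6.0)), (270, np.float64(-60.0), np.float64(-4.0), np.float64(-6.0)), (280, np.float64(-59.0), np.float64(2.0), np.float64(-6.0)), (290, np.float64(-60.0), np.float64(8.0), np.float64(-6.0)), (300, np.float64(-60.0), np.float64(14.0), np.float64(-6.0)), (310, np.float64(-60.0), np.float64(20.0), np.float64(-6.0)), (320, np.float64(-60.0), np.float64(25.0), np.float64(-6.0)), (330, np.float64(-71.0), np.float64(34.0), np.float64(8.0)), (340, np.float64(-10.0), np.float64(24.0), np.float64(-70.0)), (350, np.float64(-5.0), np.float64(27.0), np.float64(-76.0)), (360, np.float64(7.0), np.float64(26.0), np.float64(-90.0))]
```

View pics/w2c.png

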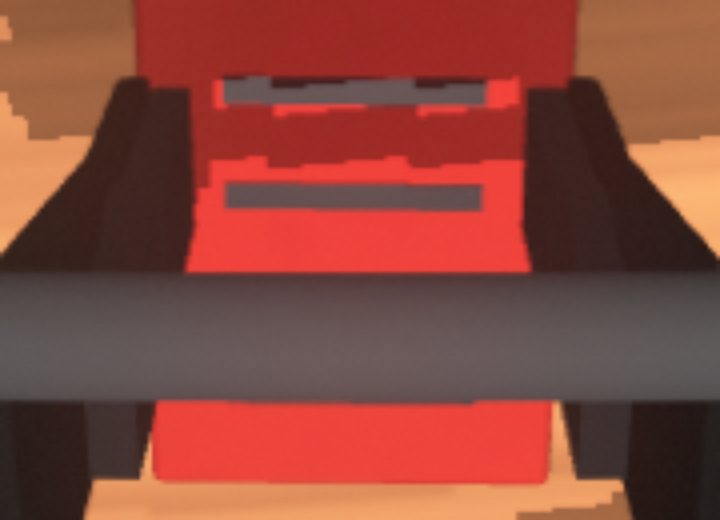

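Run:
```python
from h import *
from cell import *
o=get_obs()
for n in("w2","w1"):
    c=pickle.load(open(f"pics/{n}.pkl","rb"));W=cloud(c)
    tp=o["tool_pos"] if n=="w2" else [.4393,.1295,.2023]
    T=(W-np.array(tp))@rot([180,0,174.5])
    f=(T[...,2]<-12)&(T[...,2]>-130)&(abs(T[...,1])<.065)&(abs(T[...,0])<.02)&(c["z_map"]>0)
    f=(T[...,2]<-.01)&(T[...,2]>-.06)&(abs(T[...,1])<.065)&(abs(T[...,0])<.02)
    P=T[f]*1000
    for a in range(-60,-5,5):
        s=P[(P[:,2]>=a)&(P[:,2]<a+5)]
        if len(s): print(n,a,len(s),s[:,:2].min(0).round(),s[:,:2].max(0).round())
c=pickle.load(open("pics/w2.pkl","rb"))
print(c["origin"],c["attitude"],o["tool_pos"],o["tool_rot"])
```

```text
w2 -60 409 [-10. -32.] [11. 34.]
w2 -55 326 [  1. -31.] [11. 33.]
w2 -50 403 [ -2. -30.] [11. 32.]
w2 -45 328 [ -5. -29.] [11. 31.]
w2 -40 305 [ -8. -29.] [11. 31.]
w2 -35 294 [-10. -29.] [11. 30.]
w2 -30 261 [-11. -29.] [11. 31.]
w2 -25 204 [-10. -29.] [11. 30.]
w2 -15 104 [-5. 60.] [ 4. 65.]
w1 -60 421 [-11. -55.] [11. 56.]
w1 -55 399 [  0. -54.] [11. 56.]
w1 -50 484 [ -3. -53.] [11. 54.]
w1 -45 424 [ -5. -52.] [11. 53.]
w1 -40 424 [ -9. -52.] [11. 53.]
w1 -35 414 [-11. -52.] [11. 53.]
w1 -30 375 [-11. -52.] [11. 53.]
w1 -25 293 [-11. -52.] [11. 53.]
[0.36249345 0.13622168 0.19209417] [ 1.62938923e+02 -1.65566021e-02  8.47941255e+01] [0.44194146 0.12801655 0.00902662] [1.79992925e+02 8.17925421e-03 1.74800323e+02]
```

```bash
python3 - <<'E'
from h import *
for n,tp in(("w2",[.44194,.12802,.00903]),("w1",[.4393,.1295,.2023])):
    c=pickle.load(open(f"pics/{n}.pkl","rb"));W=cloud(c)
    T=(W-np.array(tp))@rot([180,0,174.6])*1000
    f=(T[...,2]<-10)&(T[...,2]>-40)&(abs(T[...,1])<60)&(abs(T[...,0])<20)
    print(n,np.sort(T[f][:,2])[-12:].round(1))
    P=T[f];print(np.histogram(P[:,2],bins=np.arange(-40,-10,2)))
E
python3 mv.py .442 .128 .05 174.8
```

```text
w2 [-21.1 -21.1 -21.  -20.9 -20.9 -20.8 -20.7 -20.7 -20.6 -20.5 -20.3 -20. ]
(array([133, 108, 128, 111, 119, 105, 107,  99, 102,  52,   0,   0,   0,
         0]), array([-40, -38, -36, -34, -32, -30, -28, -26, -24, -22, -20, -18, -16,
       -14, -12]))
w1 [-20.6 -20.5 -20.5 -20.5 -20.4 -20.4 -20.4 -20.3 -20.3 -20.3 -20.1 -20.1]
(array([177, 167, 159, 163, 172, 151, 150, 145, 147,  75,   0,   0,   0,
         0]), array([-40, -38, -36, -34, -32, -30, -28, -26, -24, -22, -20, -18, -16,
       -14, -12]))
t 3.0 now [0.4419 0.128  0.009 ] [1.7999e+02 1.0000e-02 1.7480e+02] F [-0.2 -0.1 -0.3] w 0.035
shift [-0.0001 -0.     -0.041 ] rotvec [0.01 0.01 0.  ]
```

The fingers closed over the cover without touching it. The depth image puts the real fingertips about 21 mm behind the reported TCP (no finger pixels beyond tool z = -20.5 mm), so the tool offset is wrong and I'll correct for it. Next I reopen and descend with force checks.

Call:
arm_command --targets '[[[0.001, 0, 0, 0, 0, 0, -0.7], [0.001, 0, 0, 0, 0, 0, -0.7], [0.001, 0, 0, 0, 0, 0, -0.7], [0.001, 0, 0, 0, 0, 0, -0.7], [0.001, 0, 0, 0, 0, 0, -0.7], [0.001, 0, 0.004, 0, 0, 0, -0.7], [0.001, 0, 0.008, 0, 0, 0, -0.7], [0.001, 0, 0.008, 0, 0, 0, -0.7]]]'

```text
time_s: 3.8
tool_pos: [0.4403, 0.1279, 0.0002]
tool_rot: [-180.0, -0.1, 174.8]
force: [0.1, 1.5, -0.0]
grip_width: 0.0735
```

Call:
arm_command --targets '[[[0.0, 0, 0.004, 0, 0, 0, -0.7], [0.0, 0, 0.008, 0, 0, 0, -0.7], [0.0, 0, 0.008, 0, 0, 0, -0.7]]]'

```text
time_s: 4.1
tool_pos: [0.4404, 0.1279, -0.0077]
tool_rot: [-180.0, -0.1, 174.8]
force: [-1.0, 0.0, 0.3]
grip_width: 0.0734
```

Call:
arm_command --targets '[[[0.0, 0, 0.004, 0, 0, 0, -0.7], [0.0, 0, 0.0055, 0, 0, 0, -0.7], [0.0, 0, 0.0055, 0, 0, 0, -0.7], [0.0, 0, 0.0055, 0, 0, 0, 0.3], [0.0, 0, 0.0055, 0, 0, 0, 0.3], [0.0, 0, 0.0055, 0, 0, 0, 0.3], [0.0, 0, 0.0055, 0, 0, 0, 0.3]]]' --newtons 25

```text
time_s: 4.8
tool_pos: [0.441, 0.1281, -0.0124]
tool_rot: [180.0, 0.0, 174.8]
force: [-0.2, -0.3, 1.0]
grip_width: 0.0597
```

Gripped at 59.7 mm. Lifting gently.

Call:
arm_command --targets '[[[0, 0, -0.005, 0, 0, 0, 0.3], [0, 0, -0.02, 0, 0, 0, 0.3], [0, 0, -0.05, 0, 0, 0, 0.3], [0, 0, -0.09, 0, 0, 0, 0.3], [0, 0, -0.13, 0, 0, 0, 0.3], [0, 0, -0.17, 0, 0, 0, 0.3], [0, 0, -0.21, 0, 0, 0, 0.3], [0, 0, -0.25, 0, 0, 0, 0.3], [0, 0, -0.29, 0, 0, 0, 0.3], [0, 0, -0.312, 0, 0, 0, 0.3]]]'

```text
time_s: 5.8
tool_pos: [0.4416, 0.1282, 0.3031]
tool_rot: [179.9, 0.2, 174.8]
force: [0.5, -0.6, -1.3]
grip_width: 0.0597
```

```bash
python3 - <<'E'
from h import *
from cell import *
c=read_camera("wrist");save(c,"w3");pickle.dump(c,open("pics/w3.pkl","wb"))
o=get_obs()
im=c["img"].astype(int);W=cloud(c);T=(W-np.array(o["tool_pos"]))@rot(o["tool_rot"])*1000
red=((im[...,0]>70)&(im[...,1]<70)&(im[...,2]<70)&(c["z_map"]<.25)&(c["z_map"]>0))
P=T[red];print(len(P),P.min(0),P.max(0),np.median(P,0))
A=np.c_[P[:,:2],np.ones(len(P))];print(np.linalg.lstsq(A,P[:,2],rcond=None)[0])
print(cv2.minAreaRect(P[:,:2].astype(np.float32)))
E
python3 mv.py .634 .208 .3 98.6
```

```text
24715 [ -53.23710773  -80.88382142 -120.15973619] [ 67.38573351  81.49097524 -11.84799187] [ 27.34807258  -0.17039616 -24.72094383]
[ -0.08366544   0.11059467 -30.99428343]
((15.455402374267578, 12.053001403808594), (141.13279724121094, 133.829833984375), 58.34039306640625)
t 5.85 now [0.4427 0.1287 0.3056] [179.73   0.41 174.79] F [1.2 0.4 1.1] w 0.0593
shift [-0.1832  0.0963  0.0074] rotvec [ 0.5   0.17 76.19]
```

View pics/w3.png

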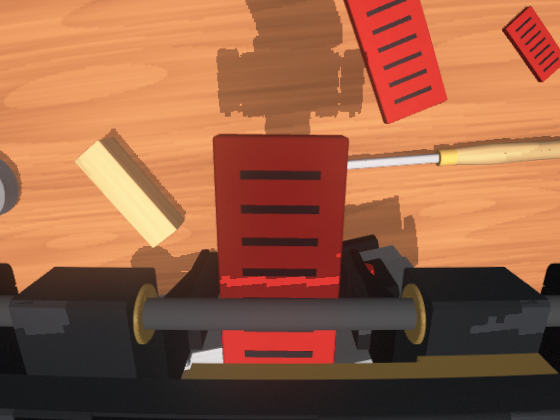

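```bash
python3 mv.py .528 .172 .31 98.6
```

```text
t 5.85 now [0.4427 0.1287 0.3056] [179.73   0.41 174.79] F [1.2 0.4 1.1] w 0.0593
shift [-0.081   0.0509 -0.0036] rotvec [ 0.5   0.17 76.19]
```

Call:
arm_command --targets '[[[-0.008, 0.005, 0, 0, 0, 8, 0.3], [-0.018, 0.011, 0, 0, 0, 16, 0.3], [-0.028, 0.017, 0, 0, 0, 24, 0.3], [-0.038, 0.023, 0, 0, 0, 32, 0.3], [-0.047, 0.029, 0, 0, 0, 40, 0.3], [-0.056, 0.035, 0, 0, 0, 48, 0.3], [-0.066, 0.041, 0, 0, 0, 56, 0.3], [-0.074, 0.047, 0, 0, 0, 64, 0.3], [-0.08, 0.051, 0, 0, 0, 72, 0.3], [-0.081, 0.051, 0, 0, 0, 76.2, 0.3]]]'

```text
time_s: 6.85
tool_pos: [0.526, 0.1719, 0.2979]
tool_rot: [-179.9, 0.0, 98.4]
force: [-0.2, 0.2, -2.5]
grip_width: 0.0599
```

Run:
```python
from h import *
from cell import *
c=read_camera("wrist");save(c,"w4");pickle.dump((c,get_obs()),open("pics/w4.pkl","wb"))
c=read_camera("scene");save(c,"s4");pickle.dump(c,open("pics/s4.pkl","wb"))
o=get_obs();print(o["tool_pos"],o["tool_rot"],o["force"],o["grip_width"])
```

```text
[0.52575522 0.17131201 0.29816546] [-1.79884296e+02  4.98145536e-02  9.85870406e+01] [-0.14302555  0.18070815 -2.07832308] 0.059674438955660936
```

View pics/w4.png

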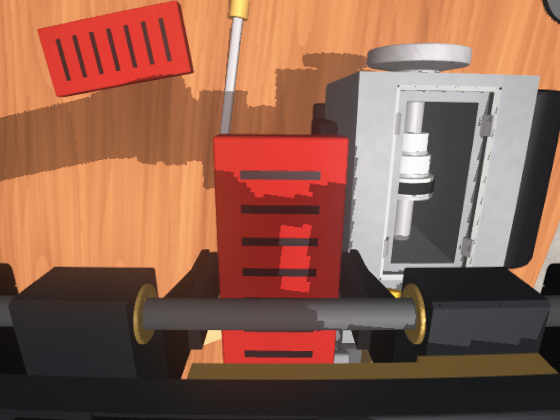

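```bash
cat > ov.py <<'E'
from h import *
import sys
c,o=pickle.load(open("pics/w4.pkl","rb"))
x0,y0,yw=map(float,sys.argv[1:4]);k=4
def L(p):
    a=np.deg2rad(yw);A=np.array([[np.cos(a),-np.sin(a),0],[np.sin(a),np.cos(a),0],[0,0,1]])
    return np.atleast_2d(p)/1000@A.T+[x0,y0,0]
def rect(cx,cy,w,h,z): return L([[cx-w/2,cy-h/2,z],[cx+w/2,cy-h/2,z],[cx+w/2,cy+h/2,z],[cx-w/2,cy+h/2,z]])
b=(300,30,260,270)
im=cv2.resize(c["img"][b[1]:b[1]+b[3],b[0]:b[0]+b[2],::-1],None,fx=3,fy=2.2,interpolation=cv2.INTER_CUBIC)
def dr(P,col):
    q=(proj(c,P)-[b[0],b[1]]+.5)*[3,2.2]
    cv2.polylines(im,[q.round().astype(np.int32)],True,col,1,cv2.LINE_AA)
dr(rect(0,-2.5,120,205,240),(0,255,0))
dr(rect(0,22,70,140,240),(255,0,0))
dr(rect(0,22,64,134,237),(255,0,255))
dr(rect(0,22,50,120,232),(0,255,255))
cv2.imwrite(f"pics/{sys.argv[4]}.png",im)
E
python3 ov.py .6376 .1867 8.6 ov1
python3 - <<'E'
from h import *
c,o=pickle.load(open("pics/w4.pkl","rb"));W=cloud(c)
m=(abs(W[...,2]-.24)<.004)&(W[...,0]>.55)
P=W[m];print(len(P),np.median(P[:,2]));
r=cv2.minAreaRect(P[:,:2].astype(np.float32)*1000);print(r,cv2.boxPoints(r))
E
```

```text
18199 0.24066269572074553
((637.0641479492188, 186.79281616210938), (121.79206085205078, 205.33151245117188), 8.376762390136719) [[561.86127 279.49185]
 [591.77435  76.35091]
 [712.267    94.09378]
 [682.35394 297.23474]]
```

View pics/ov1.png

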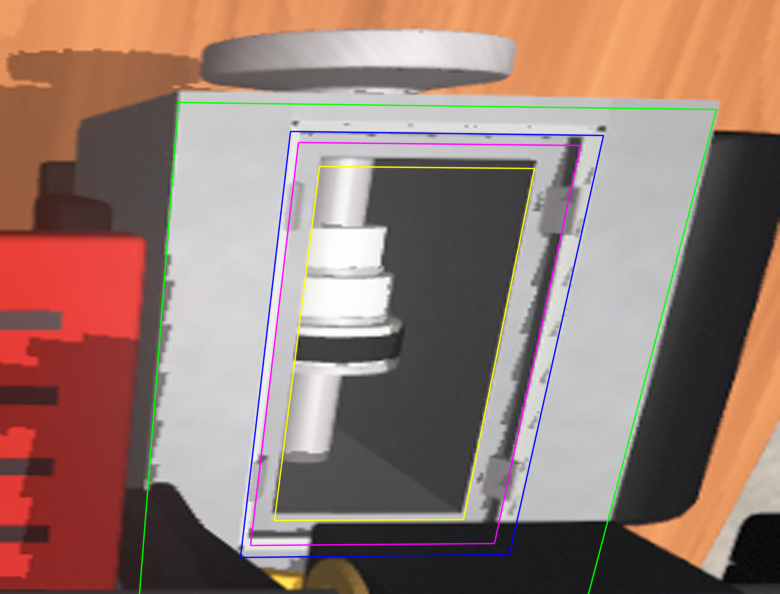

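```bash
python3 ov.py .6369 .1896 8.4 ov2
```

```text
(no output)
```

View pics/ov2.png

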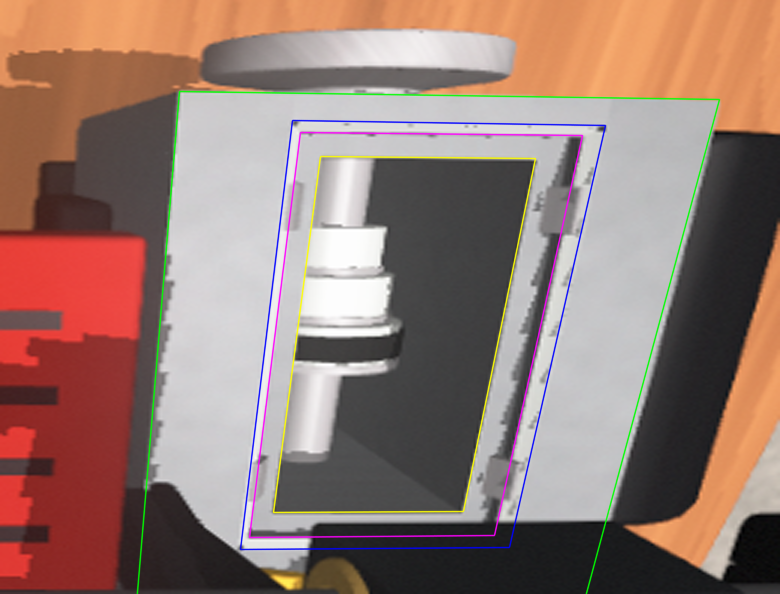

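```bash
python3 - <<'E'
from h import *
c,o=pickle.load(open("pics/w4.pkl","rb"));W=cloud(c);im=c["img"].astype(int)
T=(W-np.array(o["tool_pos"]))@rot(o["tool_rot"])*1000
m=(im[...,0]>60)&(im[...,0]>2*im[...,1])&(c["z_map"]>0)&(c["z_map"]<.24)&(abs(T[...,1])<45)
m[:130]=0
P=T[m];med=np.median(P[P[:,0]>0],0);print(med)
g=abs(P[:,2]+26.5)<4;P=P[g]
A=np.c_[P[:,:2],np.ones(len(P))];s=np.linalg.lstsq(A,P[:,2],rcond=None)[0];print("plane",s)
zc=np.median(P[:,2]);print(zc,P.min(0),P.max(0))
# by rays on plane of top
zt=o["tool_pos"][2]-zc/1000
uv=np.argwhere(m)[:,::-1]
Q=(onplane(c,uv,zt)-o["tool_pos"])@rot(o["tool_rot"])*1000
Q=Q[(Q[:,0]>15)];print("ray",Q.min(0),Q.max(0))
f=Q[Q[:,0]>55];print("front half y",np.percentile(f[:,1],[.5,99.5]))
# edge lines: left/right vs x
for a in range(15,66,10):
    q=Q[(Q[:,0]>a)&(Q[:,0]<a+10)];
    if len(q): print(a,q[:,1].min(),q[:,1].max())
for b in range(-28,28,8):
    q=Q[(Q[:,1]>b)&(Q[:,1]<b+8)];print("x",b,q[:,0].max())
P=T[(T[...,0]<-30)&(abs(T[...,2]+26.5)<4)&(im[...,0]>60)&(im[...,0]>2*im[...,1])];print("back min x",P[:,0].min() if len(P) else None)
E
python3 mv.py .6337 .2114 .31 98.4
```

```text
[ 38.43709227   1.0167739  -26.93804891]
plane [ 1.42150798e-03 -3.26154433e-04 -2.69657272e+01]
-26.956655316401932 [-52.68366461 -29.48370452 -29.73519419] [ 68.20176384  31.62899103 -22.51235761]
ray [ 15.36565011 -28.33356862 -27.09060983] [ 68.81503099  31.11006322 -26.91256701]
front half y [-27.75308897  30.69546047]
15 -28.333568615163106 30.720411680166354
25 -28.24199774399688 30.779521541822316
35 -28.165673512112402 30.88413568750585
45 -28.12664499068473 30.95570716181344
55 -28.07725606608852 31.031033002085575
65 -27.816902458720694 31.110063217135245
x -28 68.77110555541321
x -20 68.76248227881958
x -12 68.76052585672068
x -4 68.77197043806368
x 4 68.36862303399684
x 12 68.81503098673699
x 20 68.42902315285038
back min x -52.6836646124014
t 6.95 now [0.5258 0.1713 0.2982] [-1.7988e+02  5.0000e-02  9.8590e+01] F [-0.1  0.2 -2.1] w 0.0597
shift [ 0.0235  0.1127 -0.0121] rotvec [-0.12  0.05  0.19]
```

Run:
```python
from h import *
c=pickle.load(open("pics/w2.pkl","rb"));tp=np.array([.44194,.12802,.00903]);A=rot([180,0,174.8])
im=c["img"].astype(int)
m=(im[...,0]>60)&(im[...,0]>2.2*im[...,1])&(c["z_map"]>0);m[:,:200]=0;m[:,360:]=0
Q=(onplane(c,np.argwhere(m)[:,::-1],.0145)-tp)@A*1000
Q=Q[(abs(Q[:,0])<80)&(abs(Q[:,1])<40)]
print(np.percentile(Q[:,0],[0,.2,1,99,99.8,100]))
for a in range(-65,70,15):
    q=Q[(Q[:,0]>a)&(Q[:,0]<a+15)]
    if len(q): print(a,q[:,1].min(),q[:,1].max())
W=cloud(c);T=(W-tp)@A*1000;P=T[m];P=P[abs(P[:,2]+5.5)<4];print(P.min(0),P.max(0))
```

```text
[-62.49310817 -62.41606293 -61.66342374  66.90343352  67.39321708
  67.43809301]
-65 -29.69510898947247 29.59867290387198
-50 -29.18688996916133 29.348187149025865
-35 -23.52174808149204 25.467797586087094
-20 -22.33775359916679 24.425167171231735
-5 -28.90777897656963 30.34664405435601
10 -28.95412201841748 30.493684091467284
25 -28.622289209083377 30.51292233672465
40 -28.500192622291838 30.717646970079777
55 -28.399086800501337 30.8491181431847
[-63.48874667 -29.83583059  -7.75133843] [67.19833876 31.09992801 -1.64367309]
```

```bash
python3 mv.py .6329 .2075 .29 98.9
```

```text
t 6.95 now [0.5258 0.1713 0.2982] [-1.7988e+02  5.0000e-02  9.8590e+01] F [-0.1  0.2 -2.1] w 0.0597
shift [0.0198 0.1114 0.0079] rotvec [-0.12  0.05 -0.31]
```

Call:
arm_command --targets '[[[0.006, 0.03, 0, 0, 0, 0, 0.3], [0.012, 0.065, 0, 0, 0, -0.3, 0.3], [0.018, 0.1, 0, 0, 0, -0.3, 0.3], [0.02, 0.111, 0, 0, 0, -0.3, 0.3], [0.02, 0.111, 0.0, 0, 0, -0.3, 0.3], [0.02, 0.111, 0.015, 0, 0, -0.3, 0.3], [0.02, 0.111, 0.025, 0, 0, -0.3, 0.3], [0.02, 0.111, 0.025, 0, 0, -0.3, 0.3], [0.02, 0.111, 0.025, 0, 0, -0.3, 0.3]]]'

```text
time_s: 7.85
tool_pos: [0.6321, 0.2078, 0.2743]
tool_rot: [-180.0, -0.0, 98.9]
force: [-0.4, -0.7, -1.6]
grip_width: 0.0598
```

```bash
python3 - <<'E'
from h import *
from cell import *
c=read_camera("wrist");save(c,"w5");o=get_obs();pickle.dump((c,o),open("pics/w5.pkl","wb"))
E
python3 mv.py .6329 .2075 .25 98.9
sed 's/w4.pkl/w5.pkl/; s/b=(300,30,260,270)/b=(180,80,200,270)/' ov.py > ov5.py; python3 ov5.py .6369 .1896 8.4 ov5
```

```text
t 7.9 now [0.6325 0.2079 0.2749] [ 1.7997e+02 -3.0000e-02  9.8920e+01] F [-0.2  0.4 -2. ] w 0.0597
shift [-0.0005  0.0003  0.0249] rotvec [ 0.03 -0.03  0.02]
```

View pics/w5.png

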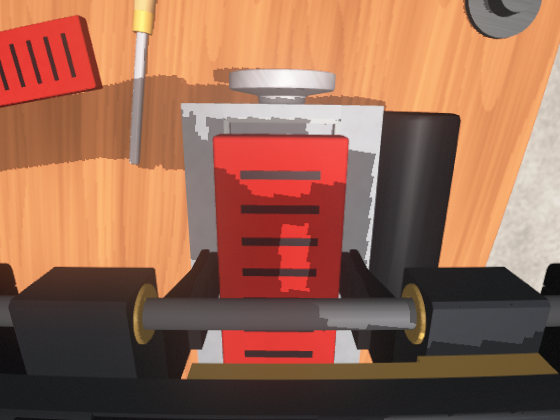

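View pics/ov5.png

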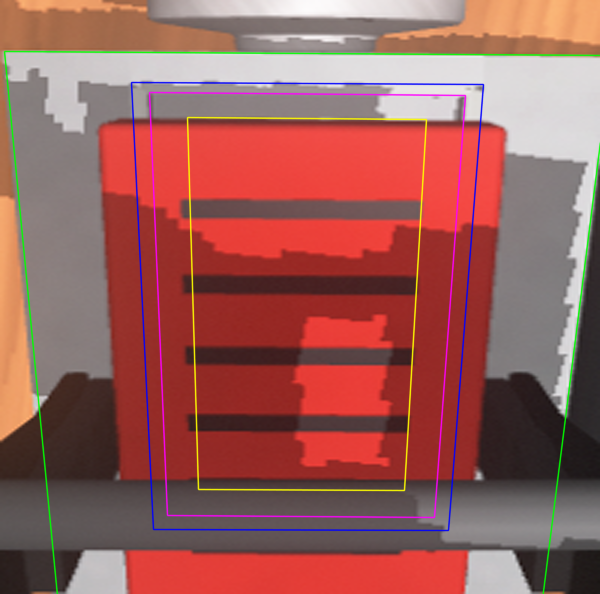

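```bash
cat > cov.py <<'E'
from h import *
import sys
def cov(c,o):
    im=c["img"].astype(int)
    T=(cloud(c)-np.array(o["tool_pos"]))@rot(o["tool_rot"])*1000
    m=(im[...,0]>60)&(im[...,0]>2*im[...,1])&(c["z_map"]>0)&(abs(T[...,2]+27)<6)&(abs(T[...,1])<40)
    zt=o["tool_pos"][2]+.0269
    k,l,s,ce=cv2.connectedComponentsWithStats(m.astype(np.uint8));m=l==1+np.argmax(s[1:,4])
    Q=(onplane(c,np.argwhere(m)[:,::-1],zt)[:,:2])*1000
    a=np.deg2rad(8.4);r=np.array([636.9,189.6])+22*np.array([-np.sin(a),np.cos(a)])
    q=(Q-r)@np.array([[np.cos(a),-np.sin(a)],[np.sin(a),np.cos(a)]])
    print("front edge y (want 65)",np.percentile(q[:,1],99.8))
    for b in(20,40,55):
        s=q[(q[:,1]>b)&(q[:,1]<b+8)];print(b,"x (want -30 30)",s[:,0].min(),s[:,0].max(),s[:,0].min()+s[:,0].max())
    P=T[m];A=np.c_[P[:,:2],np.ones(len(P))];print("plane",np.linalg.lstsq(A,P[:,2],rcond=None)[0])
if __name__=="__main__":
    c,o=pickle.load(open(f"pics/{sys.argv[1]}.pkl","rb"));cov(c,o)
E
python3 cov.py w5; python3 cov.py w4
```

```text
front edge y (want 65) 64.66552971599165
20 x (want -30 30) -30.524537457972162 28.233034835780728 -2.291502622191434
40 x (want -30 30) -30.54660683405218 28.23430782392645 -2.312299010125731
55 x (want -30 30) -30.59260201484633 28.285898526214957 -2.306703488631374
plane [ 2.85013057e-03  5.72692479e-04 -2.63677047e+01]
front edge y (want 65) 44.599739144496695
20 x (want -30 30) -140.38059087352832 -81.27322657782628 -221.6538174513546
40 x (want -30 30) -140.10172325806698 -81.08666701120785 -221.18839026927483Traceback (most recent call last):
  File "cov.py", line 17, in <module>
    c,o=pickle.load(open(f"pics/{sys.argv[1]}.pkl","rb"));cov(c,o)
                                                          ~~~^^^^^
  File "cov.py", line 14, in cov
    s=q[(q[:,1]>b)&(q[:,1]<b+8)];print(b,"x (want -30 30)",s[:,0].min(),s[:,0].max(),s[:,0].min()+s[:,0].max())
                                                           ~~~~~~~~~~^^
    return umr_minimum(a, axis, None, out, keepdims, initial, where)
ValueError: zero-size array to reduction operation minimum which has no identity
```

Call:
arm_command --targets '[[[0, 0.001, 0.01, 0, 0, 0, 0.3], [0, 0.001, 0.02, 0, 0, 0, 0.3], [0, 0.001, 0.03, 0, 0, 0, 0.3], [0, 0.001, 0.037, 0, 0, 0, 0.3], [0, 0.001, 0.037, 0, 0, 0, 0.3], [0, 0.001, 0.037, 0, 0, 0, 0.3]]]'

```text
time_s: 8.5
tool_pos: [0.6339, 0.2081, 0.2373]
tool_rot: [-180.0, 0.0, 98.9]
force: [0.6, -0.2, -2.1]
grip_width: 0.0595
```

```bash
python3 - <<'E'
from h import *
from cell import *
c=read_camera("wrist");save(c,"w6");o=get_obs();pickle.dump((c,o),open("pics/w6.pkl","wb"))
from cov import cov
cov(c,o)
E
python3 mv.py .6329 .2075 .2276 98.9
sed 's/w4.pkl/w6.pkl/; s/b=(300,30,260,270)/b=(180,80,200,270)/' ov.py > ov5.py; python3 ov5.py .6369 .1896 8.4 ov6
```

```text
front edge y (want 65) 64.66518119599091
20 x (want -30 30) -28.740107289367884 30.051041869740413 1.3109345803725283
40 x (want -30 30) -28.75366829598118 30.057577730856785 1.3039094348756066
55 x (want -30 30) -28.777125887799613 30.08678909246178 1.309663204662165
plane [ 2.55968581e-03  4.10709129e-04 -2.65337635e+01]
t 8.55 now [0.6341 0.2081 0.2378] [179.97  -0.    98.9 ] F [-0.1  0.4 -1.4] w 0.0597
shift [-0.0004 -0.0013  0.0102] rotvec [ 0.03 -0.    0.  ]
```

View pics/ov6.png

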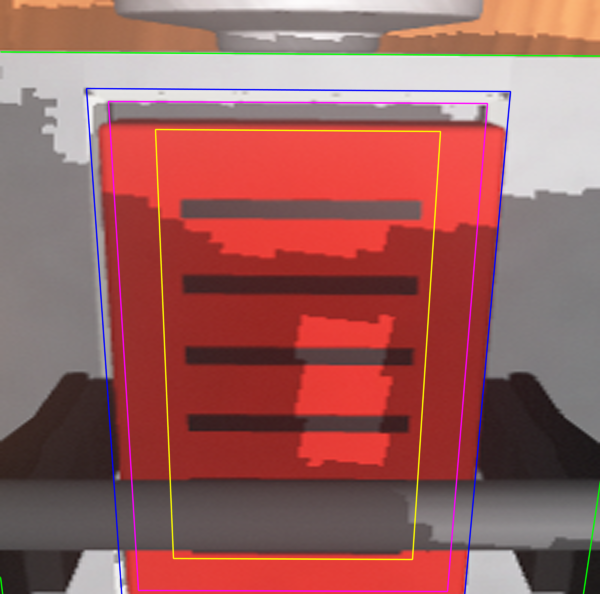

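Call:
arm_command --targets '[[[0, -0.0005, 0.004, 0, 0, 0, 0.3], [0, -0.0005, 0.008, 0, 0, 0, 0.3], [0, -0.0005, 0.01, 0, 0, 0, 0.3], [0, -0.0005, 0.012, 0, 0, 0, 0.3], [0, -0.0005, 0.012, 0, 0, 0, 0.3]]]'

```text
time_s: 9.05
tool_pos: [0.6332, 0.208, 0.2251]
tool_rot: [-180.0, 0.0, 98.9]
force: [0.2, 0.3, -3.4]
grip_width: 0.0595
```

Call:
arm_command --targets '[[[0, 0, 0.001, 0, 0, 0, 0.3], [0, 0, 0.002, 0, 0, 0, 0.3], [0, 0, 0.002, 0, 0, 0, 0.3]]]'

```text
time_s: 9.35
tool_pos: [0.6334, 0.2081, 0.2243]
tool_rot: [180.0, -0.0, 98.9]
force: [-2.6, -0.2, 2.0]
grip_width: 0.0596
```

```bash
python3 mv.py .6329 .2075 .2276 98.9
```

```text
t 9.35 now [0.6334 0.2081 0.2243] [ 1.7998e+02 -2.0000e-02  9.8900e+01] F [-2.6 -0.2  2. ] w 0.0596
shift [-0.0005 -0.0006 -0.0033] rotvec [ 0.02 -0.02  0.  ]
```

Call:
arm_command --targets '[[[0, -0.0006, 0, 0, 0, 0, 0.3], [0, -0.0008, 0.0005, 0, 0, 0, 0.3], [0, -0.0008, 0.001, 0, 0, 0, 0.3], [0, -0.0008, 0.001, 0, 0, 0, 0.3]]]'

```text
time_s: 9.75
tool_pos: [0.633, 0.2079, 0.2233]
tool_rot: [179.9, -0.0, 98.9]
force: [-0.2, 0.1, 3.6]
grip_width: 0.0592
```

Run:
```python
from h import *
from cell import *
c=read_camera("wrist");save(c,"w7");o=get_obs();pickle.dump((c,o),open("pics/w7.pkl","wb"))
from cov import cov
cov(c,o);print(o["tool_pos"],o["force"],o["wrist_torque"])
cv2.imwrite("pics/w7c.png",cv2.resize(c["img"][90:370,170:390,::-1],None,fx=3,fy=2.1,interpolation=cv2.INTER_CUBIC))
```

```text
front edge y (want 65) 64.21436005959866
20 x (want -30 30) -29.81225700775582 29.20008326784309 -0.6121737399127305
40 x (want -30 30) -29.82328860428399 29.26714394043542 -0.5561446638485705
55 x (want -30 30) -29.845616806647207 29.332746274992413 -0.5128705316547943
plane [ 5.05814031e-04 -1.01717801e-03 -2.70881896e+01]
[0.63295995 0.20793716 0.22320745] [-1.7053686  -0.23302597  4.74785032] [-0.13032378  0.24074574 -0.09433061]
```

View pics/w7c.png

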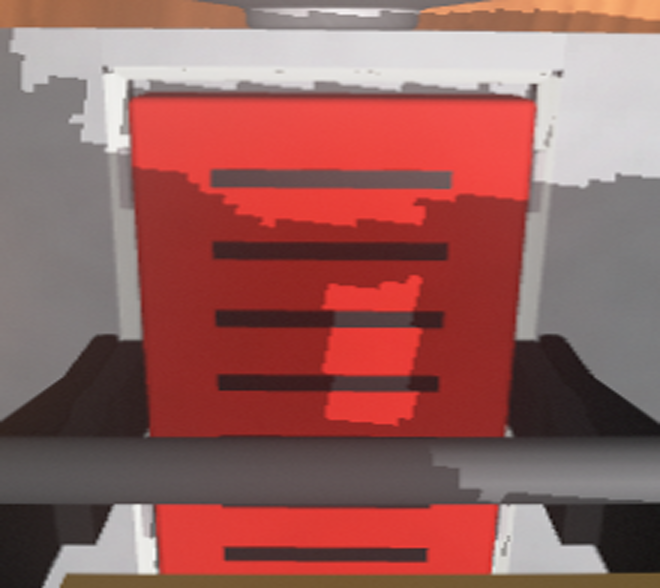

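Call:
arm_command --targets '[[[0, 0, 0, 0, 0, 0, -0.3], [0, 0, 0, 0, 0, 0, -0.8], [0, 0, 0, 0, 0, 0, -1], [0, 0, 0, 0, 0, 0, -1], [0, 0, -0.01, 0, 0, 0, -1], [0, 0, -0.03, 0, 0, 0, -1], [0, 0, -0.05, 0, 0, 0, -1], [0, 0, -0.05, 0, 0, 0, -1]]]'

```text
time_s: 10.6
tool_pos: [0.6343, 0.2082, 0.2764]
tool_rot: [179.7, -0.1, 98.9]
force: [0.5, 0.2, -0.3]
grip_width: 0.0866
```

```bash
python3 - <<'E'
from h import *
from cell import *
c=read_camera("wrist");save(c,"w8");o=get_obs();pickle.dump((c,o),open("pics/w8.pkl","wb"))
print(o["tool_pos"],o["force"],o["qpos"],o["grip_width"],o["time_s"])
W=cloud(c);im=c["img"].astype(int)
m=(im[...,0]>60)&(im[...,0]>2*im[...,1])&(abs(W[...,2]-.25)<.012)
P=W[m];a=np.deg2rad(8.4);r=np.array([.6337,.2114])
q=(P[:,:2]-r)@np.array([[np.cos(a),-np.sin(a)],[np.sin(a),np.cos(a)]])
A=np.c_[q,np.ones(len(q))];print(len(q),np.linalg.lstsq(A,P[:,2],rcond=None)[0],q.min(0),q.max(0))
m2=(abs(W[...,2]-.24)<.004);print("top",np.median(W[m2][:,2]))
E
python3 mv.py .6337 .2114 .26 188.4
```

```text
[0.63363874 0.20804598 0.27445458] [0.02278325 0.36536245 0.60607275] [-35.93105077  19.58301754  20.96448493  74.80509842  -6.91519475
  86.63422092  -6.79857019] 0.08693480851824505 10.65
14290 [0.00370675 0.00051735 0.2502858 ] [-0.03158476 -0.05041952] [0.03093489 0.06393577]
top 0.2406427757533851
t 10.65 now [0.6336 0.208  0.2745] [ 1.798e+02 -4.000e-02  9.890e+01] F [0.  0.4 0.6] w 0.0869
shift [0.0033 0.0005 0.0145] rotvec [  0.19   0.13 -89.5 ]
```

View pics/w8.png

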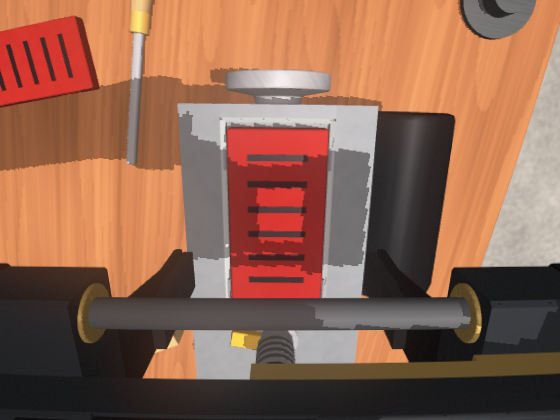

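Cover rests level on the clips (top at 0.2497, 3.7 mm high), centred. I'll turn the open gripper so the jaws lie along the cover, which puts the fingertips over the clip positions, and press with both tips.

Call:
arm_command --targets '[[[0.002, 0, 0, 0, 0, -8, -1], [0.002, 0, 0, 0, 0, -16.5, -1], [0.002, 0, 0, 0, 0, -25, -1], [0.002, 0, 0, 0, 0, -33.5, -1], [0.002, 0, 0, 0, 0, -42, -1], [0.002, 0, 0, 0, 0, -50.5, -1], [0.002, 0, 0, 0, 0, -59, -1], [0.002, 0, 0, 0, 0, -67.5, -1], [0.002, 0, 0, 0, 0, -76, -1], [0.002, 0, 0, 0, 0, -84, -1]]]'

```text
time_s: 11.65
tool_pos: [0.6318, 0.2097, 0.2711]
tool_rot: [-180.0, -0.1, -176.8]
force: [-1.1, -0.4, 0.3]
grip_width: 0.0872
```

```bash
python3 mv.py .6335 .2105 .234 188.4
```

```text
t 11.65 now [0.6318 0.2097 0.2711] [-1.7997e+02 -1.1000e-01 -1.7675e+02] F [-1.1 -0.4  0.3] w 0.0872
shift [-0.0018  0.0007  0.0371] rotvec [-0.03 -0.11 -5.15]
```

Call:
arm_command --targets '[[[-0.002, 0.0005, 0, 0, 0, -5.2, -1], [-0.002, 0.0005, 0.01, 0, 0, -5.2, -1], [-0.002, 0.0005, 0.025, 0, 0, -5.2, -1], [-0.002, 0.0005, 0.035, 0, 0, -5.2, -1], [-0.002, 0.0005, 0.037, 0, 0, -5.2, -1], [-0.002, 0.0005, 0.037, 0, 0, -5.2, -1]]]'

```text
time_s: 12.25
tool_pos: [0.6338, 0.2104, 0.2344]
tool_rot: [-180.0, -0.1, -171.9]
force: [0.9, -0.2, 0.0]
grip_width: 0.0871
```

```bash
python3 - <<'E'
from h import *
from cell import *
c=read_camera("wrist");save(c,"w9");o=get_obs();pickle.dump((c,o),open("pics/w9.pkl","wb"))
print(o["qpos"])
E
python3 mv.py .6335 .2105 .225 188.4
```

```text
[-27.12560818  19.85208703   8.64722572  77.75271289  -2.94878243
  82.62881985  79.48021129]
t 12.3 now [0.6342 0.2105 0.2353] [-1.7999e+02 -1.0000e-02 -1.7191e+02] F [ 0.2 -0.3 -0.5] w 0.0874
shift [0.0007 0.0001 0.0103] rotvec [-0.01 -0.01 -0.31]
```

View pics/w9.png

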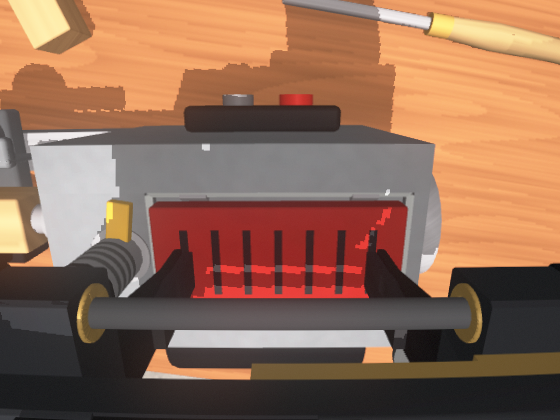

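Run:
```python
from h import *
c,o=pickle.load(open("pics/w9.pkl","rb"));W=cloud(c);T=(W-np.array(o["tool_pos"]))@rot(o["tool_rot"])*1000
for uv in[(20,290),(60,300),(40,275),(60,275),(100,272),(50,350),(100,340),(150,330),(120,270),(100,260),(115,240),(140,262),(500,275)]:print(uv,T[uv[1],uv[0]].round(),(W[uv[1],uv[0]]*1000).round())
f=(abs(T[...,0])<40)&(T[...,2]<-30)&(abs(T[...,1])<110)&(abs(T[...,1])>62)&(T[...,2]>-130)
P=T[f];print(P[:,2].max())
for s in(-1,1):
  q=P[P[:,1]*s>0]
  for b in range(-130,-30,10):
    r=q[(q[:,2]>=b)&(q[:,2]<b+10)]
    if len(r):print(s,b,len(r),r.min(0).round(),r.max(0).round())
```

```text
(20, 290) [  37.  -63. -108.] [607. 143. 343.]
(60, 300) [  37.  -50. -112.] [605. 156. 348.]
(40, 275) [  37.  -63. -100.] [606. 143. 335.]
(60, 275) [  37.  -57. -100.] [606. 149. 335.]
(100, 272) [ 37. -48. -97.] [605. 158. 332.]
(50, 350) [  24.  -54. -114.] [618. 154. 349.]
(100, 340) [  19.  -48. -103.] [622. 161. 338.]
(150, 330) [ -1. -48. -70.] [642. 164. 306.]
(120, 270) [  5. -74. -33.] [640. 136. 268.]
(100, 260) [ 12. -81. -37.] [633. 129. 273.]
(115, 240) [ 13. -83. -15.] [633. 126. 250.]
(140, 262) [ -1. -74. -11.] [645. 138. 247.]
(500, 275) [ 36.  60. -99.] [590. 264. 334.]
-30.022820012410495
-1 -120 1220 [  15.  -69. -115.] [  38.  -62. -110.]
-1 -110 565 [  36.  -74. -110.] [  38.  -62. -100.]
-1 -100 413 [  35.  -80. -100.] [ 38. -62. -90.]
-1 -90 1 [ 35. -80. -90.] [ 35. -80. -90.]
-1 -50 342 [ -4. -91. -49.] [ 15. -72. -40.]
-1 -40 717 [ -8. -94. -40.] [ 15. -72. -30.]
1 -130 11 [  23.   62. -122.] [  24.   63. -120.]
1 -120 1464 [  22.   62. -120.] [  38.   69. -110.]
1 -110 687 [  36.   62. -110.] [  38.   75. -100.]
1 -100 481 [  35.   62. -100.] [ 38.  82. -90.]
```

Call:
arm_command --targets '[[[0, 0, 0.003, 0, 0, -0.3, -1], [0, 0, 0.005, 0, 0, -0.3, -1], [0, 0, 0.006, 0, 0, -0.3, -1], [0, 0, 0.007, 0, 0, -0.3, -1], [0, 0, 0.007, 0, 0, -0.3, -1]]]'

```text
time_s: 12.8
tool_pos: [0.6346, 0.2107, 0.2298]
tool_rot: [180.0, 0.1, -171.6]
force: [-2.1, -0.1, 4.8]
grip_width: 0.0871
```

Call:
arm_command --targets '[[[0, 0, 0.001, 0, 0, 0, -1], [0, 0, 0.002, 0, 0, 0, -1], [0, 0, 0.003, 0, 0, 0, -1], [0, 0, 0.003, 0, 0, 0, -1]]]'

```text
time_s: 13.2
tool_pos: [0.6355, 0.2108, 0.2282]
tool_rot: [179.9, 0.3, -171.6]
force: [-1.4, -0.5, 8.6]
grip_width: 0.0866
```

```bash
python3 -c "
from cell import *
o=get_obs();print(o['tool_pos'],o['force'],o['wrist_torque'])"
```

```text
[0.63547167 0.21078038 0.22820699] [-1.42214266 -0.53113846  8.55901565] [-0.07252737  0.14925039 -0.02082202]
```

Call:
arm_command --targets '[[[0, 0, 0.001, 0, 0, 0, -1], [0, 0, 0.002, 0, 0, 0, -1], [0, 0, 0.003, 0, 0, 0, -1], [0, 0, 0.004, 0, 0, 0, -1], [0, 0, 0.004, 0, 0, 0, -1]]]'

```text
time_s: 13.7
tool_pos: [0.6361, 0.2109, 0.2264]
tool_rot: [179.9, 0.4, -171.6]
force: [-1.2, -0.7, 15.2]
grip_width: 0.0868
```

Call:
arm_command --targets '[[[0, 0, 0.002, 0, 0, 0, -1], [0, 0, 0.004, 0, 0, 0, -1], [0, 0, 0.005, 0, 0, 0, -1], [0, 0, 0.005, 0, 0, 0, -1]]]'

```text
time_s: 14.1
tool_pos: [0.6362, 0.2109, 0.2262]
tool_rot: [179.9, 0.6, -171.6]
force: [-8.3, -2.4, 30.3]
grip_width: 0.0872
```

Bottomed out: 30 N with no further travel. I'll lift off and check height and level.

Call:
arm_command --targets '[[[0, 0, -0.008, 0, 0, 0, -1], [0, 0, -0.02, 0, 0, 0, -1], [0, 0, -0.045, 0, 0, 0, -1], [0, 0, -0.065, 0, 0, 0, -1], [0, 0, -0.065, 0, 0, 0, -1]]]'

```text
time_s: 14.6
tool_pos: [0.6357, 0.2108, 0.2844]
tool_rot: [179.9, 0.3, -171.6]
force: [-0.0, 0.6, -0.2]
grip_width: 0.0868
```

```bash
cat > chk.py <<'E'
from h import *
from cell import *
import sys
n=sys.argv[1]
c=read_camera("wrist");save(c,n);o=get_obs();pickle.dump((c,o),open(f"pics/{n}.pkl","wb"))
print(o["tool_pos"],o["tool_rot"],o["force"],o["time_s"],o["qpos"].round(1))
W=cloud(c);im=c["img"].astype(int)
a=np.deg2rad(8.4);r=np.array([.6369,.1896]);M=np.array([[np.cos(a),-np.sin(a)],[np.sin(a),np.cos(a)]])
L=np.dstack([(W[...,:2]-r)@M*1000,W[...,2]*1000])
m=(im[...,0]>60)&(im[...,0]>2*im[...,1])&(abs(L[...,2]-247)<8)&(abs(L[...,0])<36)&(abs(L[...,1]-22)<72)
P=L[m];A=np.c_[P[:,0],P[:,1]-22,np.ones(len(P))];print("cover plane",np.linalg.lstsq(A,P[:,2],rcond=None)[0],P.min(0).round(1),P.max(0).round(1))
t=(abs(L[...,2]-240)<3)&(abs(L[...,0])<58)&(L[...,1]>-100)&(L[...,1]<98)&((abs(L[...,0])>37)|(abs(L[...,1]-22)>72));P=L[t]
A=np.c_[P[:,0],P[:,1]-22,np.ones(len(P))];print("top plane",np.linalg.lstsq(A,P[:,2],rcond=None)[0])
y=(im[...,0]>120)&(im[...,1]>90)&(im[...,2]<60)&(abs(L[...,0])<60)&(abs(L[...,1]+65)<50)&(L[...,2]>235)&(L[...,2]<275)
P=L[y]
if len(P): 
    mm=np.median(P,0);print("yellow",len(P),mm.round(1),P.min(0).round(1),P.max(0).round(1),"turn",np.arctan2(-mm[0],mm[1]+65))
k=(L[...,2]>272)&(L[...,2]<305)&(abs(L[...,0])<30)&(abs(L[...,1]+65)<30);P=L[k]
if len(P): print("cap",len(P),np.median(P,0).round(1),P.min(0).round(1),P.max(0).round(1))
E
python3 chk.py w10
```

```text
[0.63493312 0.21064247 0.28232709] [ 1.79978950e+02  1.09432765e-01 -1.71597088e+02] [ 0.43332712 -0.54879364 -0.77775941] 14.65 [-27.1  19.3   8.8  73.2  -2.9  87.6  79.7]
cover plane [ 1.12737001e-02 -1.52447179e-04  2.46628498e+02] [-29.8 -43.5 239. ] [ 30.7  86.3 249.2]
top plane [ 1.10932481e-03 -6.32390468e-04  2.40774418e+02]
yellow 48 [-24.4 -55.9 246.5] [-33.1 -63.8 243.5] [-11.1 -54.  247.8] turn 1.2148685500538154
cap 2015 [ -2.4 -63.5 282.6] [-14.9 -78.9 272.1] [ 13.2 -50.8 284.8]
```

View pics/w10.png

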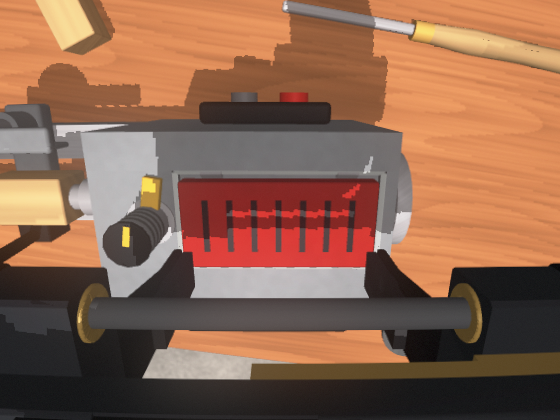

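Run:
```python
from h import *
c,o=pickle.load(open("pics/w10.pkl","rb"));W=cloud(c);im=c["img"].astype(int)
a=np.deg2rad(8.4);r=np.array([.6369,.1896]);M=np.array([[np.cos(a),-np.sin(a)],[np.sin(a),np.cos(a)]])
L=np.dstack([(W[...,:2]-r)@M*1000,W[...,2]*1000])
m=(abs(L[...,2]-247)<4)&(abs(L[...,0])<27)&(abs(L[...,1]-22)<62)
P=L[m];A=np.c_[P[:,0],P[:,1]-22,np.ones(len(P))];print(len(P),np.linalg.lstsq(A,P[:,2],rcond=None)[0])
k=(L[...,2]>280)&(L[...,2]<290)&(abs(L[...,0])<30)&(abs(L[...,1]+65)<30)
P=L[k];print(cv2.minEnclosingCircle(P[:,:2].astype(np.float32)),np.median(P,0))
# cover edges via ray
red=((im[...,0]>60)&(im[...,0]>2*im[...,1]))
Q=onplane(c,np.argwhere(red)[:,::-1],.2465);q=(Q[:,:2]-r)@M*1000
q=q[(abs(q[:,0])<40)&(abs(q[:,1]-22)<75)]
for b in(-20,0,15): s=q[abs(q[:,0]-b)<4];print("y",b,s[:,1].min(),s[:,1].max())
for b in(-20,20,60): s=q[abs(q[:,1]-b)<4];print("x",b,s[:,0].min(),s[:,0].max())
```

```text
14269 [ 1.22634238e-03 -1.79263009e-04  2.46778939e+02]
((-1.0660345554351807, -65.233642578125), 14.475992202758789) [ -1.50740858 -64.42665465 282.76944022]
y -20 -43.073788428012215 85.77741306870963
y 0 -43.161062551819505 85.70847425469603
y 15 -43.32611362887594 85.65610654716635
x -20 -31.109949921730664 29.852735379293744
x 20 -31.053496496102134 29.800613085667866
x 60 -31.075328761377104 29.886000496232047
```

Cover is seated: top 6.0 mm above the headstock, slope about 0.001, centred within 1 mm, and the tongue is at about 1.21 rad. Next is the collar.

```bash
python3 mv.py .6464 .1253 .29 188.4
```

```text
t 14.65 now [0.6349 0.2106 0.2823] [ 1.7998e+02  1.1000e-01 -1.7160e+02] F [ 0.4 -0.5 -0.8] w 0.0869
shift [ 0.0011 -0.0861 -0.0077] rotvec [0.02 0.11 0.  ]
```

Call:
arm_command --targets '[[[0.001, -0.02, -0.01, 0, 0, 0, -1], [0.001, -0.05, -0.01, 0, 0, 0, -1], [0.001, -0.08, -0.01, 0, 0, 0, -1], [0.001, -0.086, -0.01, 0, 0, 0, -1], [0.001, -0.086, -0.01, 0, 0, 0, -1]]]'

```text
time_s: 15.15
tool_pos: [0.6456, 0.1235, 0.2899]
tool_rot: [-180.0, -0.1, -171.8]
force: [0.2, -0.6, -0.2]
grip_width: 0.0872
```

```bash
python3 chk.py w11;python3 mv.py .6464 .1253 .232 188.4
```

```text
[0.64538477 0.12562026 0.29008343] [ 1.79959134e+02 -1.18853221e-01 -1.71616146e+02] [ 0.19048384  0.61363855 -0.1756303 ] 15.2 [-21.5  18.1  11.   74.   -3.4  88.3  87.4]
cover plane [1.14131856e-02 8.32461126e-04 2.46572495e+02] [-29.9 -43.7 239. ] [ 33.9  88.3 248.8]
top plane [ 9.79798976e-04 -1.21965606e-04  2.40762057e+02]
yellow 320 [-25.4 -60.1 247.7] [-33.2 -68.  244.5] [-12.2 -54.8 249.6] turn 1.3786236709250415
cap 1818 [ -2.6 -64.8 282.6] [-15.2 -78.8 272. ] [ 12.9 -51.4 284.7]
t 15.2 now [0.6454 0.1256 0.2901] [ 1.7996e+02 -1.2000e-01 -1.7162e+02] F [ 0.2  0.6 -0.2] w 0.0868
shift [-0.0011 -0.0005  0.0581] rotvec [ 0.04 -0.12 -0.02]
```

View pics/w11.png

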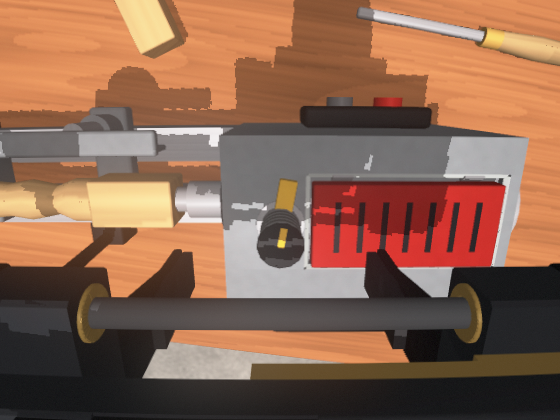

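Call:
arm_command --targets '[[[-0.001, 0, 0.0, 0, 0, 0, -0.4], [-0.001, 0, 0.01, 0, 0, 0, -0.4], [-0.001, 0, 0.025, 0, 0, 0, -0.4], [-0.001, 0, 0.045, 0, 0, 0, -0.4], [-0.001, 0, 0.055, 0, 0, 0, -0.4], [-0.001, 0, 0.058, 0, 0, 0, -0.4], [-0.001, 0, 0.058, 0, 0, 0, -0.4]]]'

```text
time_s: 15.9
tool_pos: [0.6465, 0.1256, 0.2328]
tool_rot: [-180.0, -0.1, -171.6]
force: [-0.5, -0.5, 0.4]
grip_width: 0.0609
```

```bash
python3 chk.py w12;python3 mv.py .6464 .1253 .232 188.4
```

```text
[0.64699408 0.12555672 0.23369766] [ 1.79995714e+02  2.20183108e-02 -1.71586185e+02] [ 0.27090529 -0.33009326 -0.04732665] 15.95 [-21.5  18.7  10.8  79.5  -3.5  82.1  87.6]
cover plane [2.83765425e-02 1.61081901e-03 2.46806354e+02] [-30.1 -44.2 239. ] [ 23.3  86.6 255. ]
top plane [1.45594195e-03 3.85378794e-05 2.40792568e+02]
yellow 35 [-32.2 -60.1 246.6] [-33.3 -68.7 244. ] [-14.1 -55.1 248. ] turn 1.4189526826564542
cap 2384 [ -7.1 -66.6 282.6] [-15.1 -95.  272. ] [ 11.7 -51.6 304.2]
t 15.95 now [0.647  0.1256 0.2337] [ 1.8000e+02  2.0000e-02 -1.7159e+02] F [ 0.3 -0.3 -0. ] w 0.0607
shift [ 0.0006 -0.0002  0.0017] rotvec [0.   0.02 0.01]
```

View pics/w12.png

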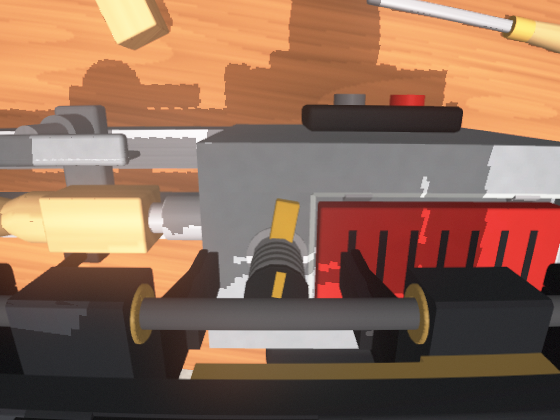

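Collar sits between the fingers at (275,275). Closing at 35 N.

Call:
arm_command --targets '[[[0, 0, 0, 0, 0, 0, 0.2], [0, 0, 0, 0, 0, 0, 0.7], [0, 0, 0, 0, 0, 0, 0.7], [0, 0, 0, 0, 0, 0, 0.7], [0, 0, 0, 0, 0, 0, 0.7], [0, 0, 0, 0, 0, 0, 0.7]]]' --newtons 35

```text
time_s: 16.55
tool_pos: [0.6471, 0.1245, 0.2336]
tool_rot: [-179.9, 0.0, -171.6]
force: [-0.2, -1.7, -0.9]
grip_width: 0.0257
```

Call:
arm_command --targets '[[[0, 0, -0.003, 0, 0, 0, 0.7], [0, 0, -0.006, 0, 0, 0, 0.7], [0, 0, -0.009, 0, 0, 0, 0.7], [0, 0, -0.012, 0, 0, 0, 0.7], [0, 0, -0.012, 0, 0, 0, 0.7], [0, 0, -0.012, 0, 0, 0, 0.7]]]'

```text
time_s: 17.15
tool_pos: [0.647, 0.1245, 0.2451]
tool_rot: [-179.9, -0.0, -171.6]
force: [3.4, -4.5, -6.6]
grip_width: 0.0254
```

```bash
python3 chk.py w13
```

```text
[0.64694779 0.12455985 0.24503236] [-1.79941597e+02 -1.92753784e-02 -1.71634528e+02] [ 3.11809568 -4.19481435 -6.21063329] 17.2 [-21.5  18.6  10.9  78.4  -3.4  83.3  87.6]
cover plane [ 2.07474851e-02 -4.32670940e-04  2.46688558e+02] [-30.  -43.6 239. ] [ 29.5  86.9 249. ]
top plane [ 3.34698922e-03 -2.10253695e-04  2.40856433e+02]
yellow 36 [-32.1 -59.8 257.8] [-33.3 -68.7 255.4] [-13.5 -55.1 259.5] turn 1.4114244053472333
cap 4402 [ -8.7 -65.1 293.5] [-15.3 -89.4 272. ] [  1.3 -40.6 305. ]
```

View pics/w13.png

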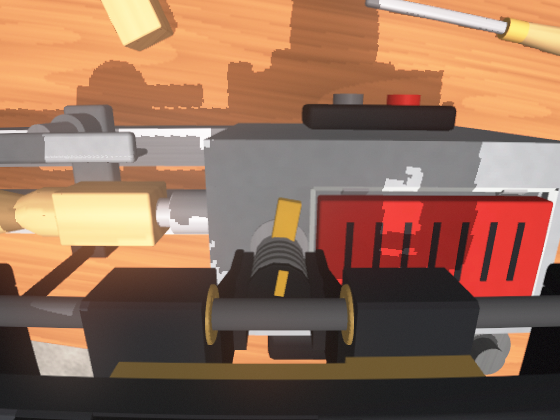

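Collar is up 11 mm (cap 282.6 to 293.5), with the turn still at about 1.40 rad. Turning in clockwise by about 80°.

Call:
arm_command --targets '[[[-0.0005, -0.001, 0, 0, 0, 8, 0.7], [-0.0005, -0.001, 0, 0, 0, 16, 0.7], [-0.0005, -0.001, 0, 0, 0, 24, 0.7], [-0.0005, -0.001, 0, 0, 0, 32, 0.7], [-0.0005, -0.001, 0, 0, 0, 40, 0.7], [-0.0005, -0.001, 0, 0, 0, 48, 0.7], [-0.0005, -0.001, 0, 0, 0, 56, 0.7], [-0.0005, -0.001, 0, 0, 0, 64, 0.7], [-0.0005, -0.001, 0, 0, 0, 72, 0.7], [-0.0005, -0.001, 0, 0, 0, 80, 0.7]]]'

```text
time_s: 18.2
tool_pos: [0.6456, 0.1221, 0.2445]
tool_rot: [-179.7, 0.1, 108.0]
force: [-2.4, -7.4, -6.1]
grip_width: 0.0256
```

```bash
python3 chk.py w14
```

```text
[0.64553502 0.1220785  0.24438809] [-1.79658304e+02  9.14089174e-02  1.07641858e+02] [-2.2240973  -6.95241211 -7.02071172] 18.25 [-29.6  19.2  21.8  78.8  -6.9  83.7   9.5]
cover plane [8.68926652e-04 5.36630854e-04 2.46701762e+02] [-29.1 -43.3 243.6] [ 30.8  66.6 253.8]
top plane [ 8.94049371e-04 -5.09665570e-04  2.40711653e+02]
yellow 134 [ -2.4 -33.7 257.5] [ -6.4 -53.2 245.1] [  5.4 -32.5 259.6] turn 0.07751823948493392
cap 4398 [ -2.  -57.5 292.9] [-25.8 -79.3 272. ] [ 22.3 -50.7 305. ]
```

View pics/w14.png

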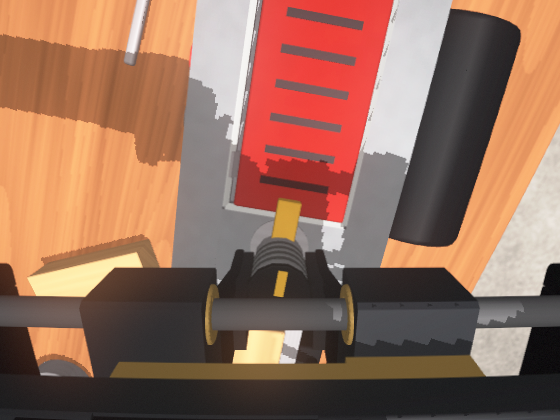

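Tongue is at about 0.08 rad over the cover end. Lowering about 6 mm and releasing.

Call:
arm_command --targets '[[[0, 0, 0.002, 0, 0, 0, 0.7], [0, 0, 0.004, 0, 0, 0, 0.7], [0, 0, 0.006, 0, 0, 0, 0.7], [0, 0, 0.006, 0, 0, 0, 0.7], [0, 0, 0.006, 0, 0, 0, 0.7]]]'

```text
time_s: 18.75
tool_pos: [0.6456, 0.1221, 0.2389]
tool_rot: [-179.7, 0.1, 108.3]
force: [-2.3, -6.0, -5.2]
grip_width: 0.0254
```

```bash
python3 chk.py w15
```

```text
[0.64561179 0.12206966 0.23893165] [-1.79691187e+02  8.18211732e-02  1.08306086e+02] [-3.14660964 -6.47121114 -4.26242906] 18.8 [-29.5  19.2  21.7  79.3  -6.9  83.   10.2]
cover plane [1.36676171e-03 4.31284509e-04 2.46695877e+02] [-29.2 -43.5 244. ] [ 30.7  65.4 252.6]
top plane [ 9.00780196e-04 -4.41643544e-04  2.40723777e+02]
yellow 140 [ -2.2 -33.8 252. ] [ -6.7 -53.  246. ] [  5.3 -32.9 253.9] turn 0.07009419302657101
cap 4358 [ -2.  -58.1 287.8] [-25.9 -78.7 272. ] [ 22.  -50.9 305. ]
```

Call:
arm_command --targets '[[[0, 0, 0.001, 0, 0, 0, 0.7], [0, 0, 0.001, 0, 0, 0, 0.7], [0, 0, 0.001, 0, 0, 0, 0.3], [0, 0, 0.001, 0, 0, 0, -0.2], [0, 0, 0.001, 0, 0, 0, -0.6], [0, 0, 0.001, 0, 0, 0, -0.8], [0, 0, 0.001, 0, 0, 0, -0.8], [0, 0, 0.001, 0, 0, 0, -0.8]]]'

```text
time_s: 19.6
tool_pos: [0.6476, 0.1251, 0.2388]
tool_rot: [180.0, -0.0, 108.4]
force: [0.6, 0.2, 0.1]
grip_width: 0.0627
```

Call:
arm_command --targets '[[[0, 0, -0.01, 0, 0, 0, -0.8], [0, 0, -0.03, 0, 0, 0, -0.8], [0, 0, -0.06, 0, 0, 0, -0.8], [0, 0, -0.08, 0, 0, 0, -0.8], [0, 0, -0.08, 0, 0, 0, -0.8], [0, 0, -0.08, 0, 0, 0, -0.8]]]'

```text
time_s: 20.2
tool_pos: [0.6477, 0.1245, 0.319]
tool_rot: [179.9, -0.0, 108.4]
force: [1.5, 1.0, -0.4]
grip_width: 0.0781
```

```bash
python3 chk.py w16; python3 -c "
import pickle
from h import *
c,o=pickle.load(open('pics/w16.pkl','rb'))
cv2.imwrite('pics/w16c.png',cv2.resize(c['img'][120:340,180:420,::-1],None,fx=3,fy=2.7))"
```

```text
[0.64727407 0.12449436 0.31792772] [-1.79959447e+02 -1.15981761e-02  1.08403133e+02] [0.4031538  0.7771092  0.06782467] 20.25 [-29.3  18.7  22.1  71.1  -6.9  91.5   9.9]
cover plane [1.79057957e-03 6.22578738e-04 2.46703016e+02] [-29.  -43.3 243.9] [ 30.8  86.  250.8]
top plane [ 8.19104950e-04 -8.09143479e-05  2.40720070e+02]
yellow 103 [  2.8 -40.  252.3] [ -6.7 -52.5 245.6] [  5.2 -33.  254.2] turn -0.11225824278897668
cap 1539 [ -0.8 -62.9 287.4] [-14.2 -78.5 272.1] [ 13.4 -50.9 289.5]
```

View pics/w16.png

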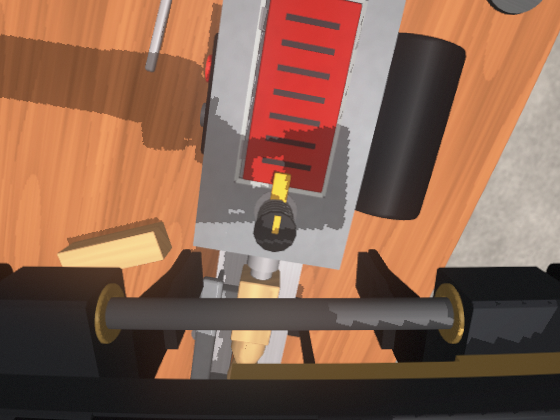

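Run:
```python
from cell import *
o=get_obs();print(o["force"],abs(o["joint_velocities"]).max())
print(sign_off())
```

```text
[0.4031538  0.7771092  0.06782467] 1.1033854387321882
the job is handed in; nothing more can be done
None
```

The cover is seated in its recess and the tongue is turned in and let down on it. I handed the job in at about 20 s of the 67 s allowed; no verdict was reported.

- **Cover:** I took the middle-sized red plate, set it on the clips and pressed it home with both open fingertips, reaching 30 N at the stop. My last camera check put its top 6.0 mm above the headstock top and level to about 0.002. Right after pressing it measured centred within about 1 mm.
- **Collar:** I lifted it about 11 mm, turned it in and lowered it. It now stands about 4.8 mm up, with the tongue top about 5.6 mm above the cover.
- **Robot:** the gripper is open and clear, with no contact force. I never touched the chuck or the blank, and the gouge was not touched as far as the pictures show. I did not measure any of the three again at the end.

**Failed or disagreeing checks**
- **First grasp:** it closed on air above the cover. The depth image showed the real fingertips about 20 mm behind the reported TCP, and I allowed for that from then on.
- **Side force while turning the collar:** it reached about 7 N and disappeared when I let go.
- **Final tongue angle:** two readings disagree, 0.07 rad before release and -0.11 rad after. The second saw only the sunlit part of the tongue. The tongue's edges suggest about 0.03 rad, and all of these are within the 0.3 rad limit.

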